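Scoop dowels from the tip-out bin

TASK

Swing the middle bin of the rack, the one with the dowel on its front, right out onto its stop and leave it out. With the hand scoop, not with the fingers, scoop up at least three of its dowels in one scoopful and tip them into the blue tray, so that every dowel ends either in the tray or back in the bin and none is spilt, then lay the scoop down flat on the bench and let go. Leave the other bins shut and the bottle, mallet and tin where they are.

Things in the scene. Friction and masses are not known exactly. Their poses are not given: they have to be found in the camera images.
- rack: plywood rack on the bench with three tip-out bins side by side, 432 mm wide (y), 220 mm high. Origin: on its underside, mid width; -x points out of its front towards the robot, z up. The bins' hinge lines lie at x = -70 mm, 22 mm above the bench; the front edge of its 12 mm top board at x = -44 mm. It does not move.
- dowel_bin (a joint): tilt of the middle bin (dowel fixed to its front, dowels inside): 0 = shut, as at the start; grows as its top swings out towards the robot; 0.9 rad (52 degrees) = right out on its stop. The stiff friction hinge (0.9 N m) keeps it wherever it is left; a pull of about 8 N at the bar moves it, and a push of about 8 N against its floor would swing it back. Weighs 0.45 kg.
- bin_hinge (a point): middle of the dowel bin's hinge line, at the lower outer edge of its front, 22 mm above the bench. Turns with the bin: z up along the outer face of its front, x along the underside of its floor to the rear, y as the rack's. Front panel 150 mm high, 126 mm wide, 9 mm thick (x 0 to 9).
- bin_corner (a point): where the inner faces of the dowel bin's floor and front would meet, mid width: x = 9, z = 8 mm from bin_hinge, same axes. A 45 degree toe board fills this corner, from 40 mm up the front to 40 mm along the floor. The floor ends 138 mm along x at the back wall, 92 mm high; the front rises 142 mm along z. Side walls 6 mm, 110 mm apart inside. Open on top.
- bin_pull (a point): middle of the grip of the dowel bin's dark bow pull: a round bar 10 mm thick and 90 mm long along y, its two legs cranked forward and up from the bin's front. The bar's middle lies 35 mm in front of the front's outer face and 160 mm up from the hinge (10 mm above the front's top edge). Turns with the bin; 182 mm above the bench when shut.
- bin_left (a joint): tilt of the neighbour bin on the +y side (brass knobs), 0 = shut, the same hinge. Leave shut.
- bin_right (a joint): tilt of the neighbour bin on the -y side (steel brackets), 0 = shut, the same hinge. Leave shut.
- scoop: aluminium hand scoop with a flat square bottom and a dark wooden handle, 207 mm long, 0.12 kg, lying on the bench. Origin: underside, middle of the 110 x 92 mm bowl; +x points to the lip, z up. Bottom 2 mm, walls 3 mm thick; rear wall 46 mm high at x = -55 mm; side walls 42 mm high at the rear, stepping down to 13 mm at the lip (x = +55 mm).
- scoop_lip (a point): middle of the scoop's front lip, on its underside; axes as the scoop.
- scoop_bowl (a point): middle of the scoop's bowl, 20 mm above its underside; axes as the scoop.
- scoop_handle (a point): middle of the scoop's handle: a flat-sided wooden bar 92 mm long, 22 mm wide (y) and 30 mm high, running back from the rear wall and rising 6 degrees to the rear; its middle is 106 mm behind the scoop's origin and 41 mm above its underside. Axes as the scoop.
- tray: blue open parts tray, 170 x 180 mm (x, y), 50 mm high, walls 4 mm. Origin: middle of its underside, axes along its sides. Does not move.
- glue: white glue bottle with red cap, 60 mm across, 150 mm high; origin at the middle of its underside. Bystander.
- mallet: joiner's mallet lying on the bench, head 75 x 110 x 65 mm, handle to -x, about 245 mm long; origin at bench level, 90 mm from the head's middle towards the handle's end. Bystander.
- wax: low tin, 76 mm across, 55 mm high, standing on the rack's top board; origin at the middle of its underside. Bystander.
- dowel0: beech dowel, 60 mm long, 22 mm thick, 16 g, smooth; origin at its centre, x along its length. Starts lying in the middle bin; when the bin is tipped the dowels slide down onto the toe board between its floor and its front.
- dowel1: beech dowel, 60 mm long, 22 mm thick, 16 g, smooth; origin at its centre, x along its length. Starts lying in the middle bin; when the bin is tipped the dowels slide down onto the toe board between its floor and its front.
- dowel2: beech dowel, 60 mm long, 22 mm thick, 16 g, smooth; origin at its centre, x along its length. Starts lying in the middle bin; when the bin is tipped the dowels slide down onto the toe board between its floor and its front.
- dowel3: beech dowel, 60 mm long, 22 mm thick, 16 g, smooth; origin at its centre, x along its length. Starts lying in the middle bin; when the bin is tipped the dowels slide down onto the toe board between its floor and its front.
- dowel4: beech dowel, 60 mm long, 22 mm thick, 16 g, smooth; origin at its centre, x along its length. Starts lying in the middle bin; when the bin is tipped the dowels slide down onto the toe board between its floor and its front.
- dowel5: beech dowel, 60 mm long, 22 mm thick, 16 g, smooth; origin at its centre, x along its length. Starts lying in the middle bin; when the bin is tipped the dowels slide down onto the toe board between its floor and its front.
Things that resemble listed ones, but are neither listed nor needed, are in the scene too. Several things have the shape of the scoop; the one meant has the colours described above.

How it is judged:
By the outcome, as a careful person would: the job done as asked, in the order asked, and still so for the second after the job is handed in, with the robot touching nothing.
It also fails if it takes over 72 s, if anything falls off the work surface, if the arm or the gripper's body presses on something with over 40 N, if the wrist force passes 120 N, or if a joint passes its speed limit or range.

ROBOT

A 6-joint arm with a two-finger parallel gripper is mounted at the origin on the work surface. World frame = base frame: x ahead of the robot, y to its left, z up, the work surface at z = 0. Lengths are in m, angles in degrees, forces in N, time in s.
With the tool pointing down it reaches from about 0.3 to 0.875 m from the base axis. Payload 6.4 kg.
Tool frame: the origin (TCP) lies between the finger pads; the fingertips stand 8 mm ahead of it and the grasp point (between the pads) lies 11 mm behind it; z points along the fingers, y is the line along which they close (so a half turn about z gives the same grasp; the last joint's range is limited). The gripper opens to 88 mm and grips with 3 to 60 N. Pads are 18 mm wide; open, the fingers measure 123 mm over their backs; the gripper's body (75 mm by 187 mm) begins 45 mm behind the grasp point.
Start: joints at [63.237, 10.359, 92.074, -0, 77.567, -11.82], TCP at [0.148, 0.556, 0.247] pointing down, gripper open.
Joint ranges: [-171.53, 171.53], [-51.25, 118.39], [17.06, 147.69], [-65.23, 245.23], [0, 150.52], [-178.68, 178.68]. Speed limits (degrees/s): [147.25, 147.25, 172.46, 180, 180, 180].

INTERFACE

Orientations are given as [roll, pitch, yaw] about the fixed x, y, z axes, in that order (R = Rz(yaw) Ry(pitch) Rx(roll)).
In Python, from bench import state, camera, hand_in gives the robot as it stands. The module is installed in compiled form; this text tells all that it offers.
- The arm moves only by the tool play_rows, never from a script. Its argument "plan" is a list of rows, each a list of 5 numbers: the finger opening in mm, from 0 to 88.1, then the shift along the tool's x, y, z in mm, then the turn about the tool's z in degrees. In form: [[hand, dx, dy, dz, turn], ...]. A call has exactly 10 rows; each row shifts and turns the commanded pose from where the row before left it, along the tool's axes as they then stand; what a row does not reach is not made up. A row lasts 1/12 s, in which the tool goes at most 41.7 mm and 7.16 degrees, less where a joint would pass 70% of its speed; a pose out of reach is approached as far as the arm can. A call with a gripper value outside its range is refused whole. The fingers move at their own pace and stop on an object; "newtons" is the grip in N (left out, the last holds). Time passes only in rows, so rows that do not move let the fingers close, or fill a call up. It gives the time, the measured TCP pose, the force, the opening and the grip force at its end, in the units of the state.
- state(): the state, without advancing time (a new reading comes with each control period).
- camera(name): name is "scene" or "top"; returns a dict with "pixels" (384x512x3 uint8, red, green, blue), "range_z" (384x512 float32, m along the optical axis (not along the pixel's ray), 0 where there is no reading), "fov_y" (degrees; the focal length in pixels is half the picture's height over the tangent of half this angle, whatever the lens; pixels are square), "cx", "cy" (the principal point, pixels), "R" (3x3) and "t" (3): a world point X has camera coordinates R X + t. Camera axes: x right, y down, z forward; pixel columns grow to the right and rows downward; lengths in m; the calibration is good to about 2 mm. A picture is of the moment at which its call begins.
- hand_in(): hands the job in; it is judged then, once.
The state is a dict: "t": time; "q": joint angles; "joint_velocities": joint speeds; "joint_torque": joint torques, N m; "eef_pos": TCP position; "ee_rot": TCP orientation; "ft_force": force on the tool from outside, world axes, zero at the start; "moment": the same for the moment, N m; "width": opening from 0.0 (shut) to 1.0 (fully open); "gripper_force": force on a finger pad.
Only numpy, scipy, OpenCV 4.12 (cv2) and the standard library are available. Lean on these libraries where they do the work, as an engineer would, in place of code of your own. Each camera call takes 0.05 s, during which the arm holds its last target. There are 200 camera calls.

## Working session

There is one attempt and no reset: what is moved stays moved. The work goes in short steps, Python scripts to look and compute and a tool call to move; the robot and the scene stay as the last step left them, time stands still between calls to the robot, and variables do not carry over. Pictures are saved under pics/ and viewed, at most 10 in all, crops included, and the job is handed in when it is done.

Besides the shell and the picture viewer there is one more tool, called after "Emit:" in YAML: its name, and indented under it one key for each argument. play_rows: Moves the arm, as the interface text tells. Its arguments: {"type":"object","properties":{"plan":{"type":"array","items":{"type":"array","items":{"type":"number"}}},"newtons":{"type":"number"}},"required":["plan"]}

```bash
mkdir -p pics; cat > h.py <<'E'
import numpy as np, cv2
from bench import state, camera
def cam(n):
    c=camera(n); c['f']=192/np.tan(np.radians(c['fov_y']/2)); return c
def pts(c):
    v,u=np.mgrid[0:384,0:512]; z=c['range_z']
    P=np.stack([(u-c['cx'])/c['f']*z,(v-c['cy'])/c['f']*z,z],-1)
    W=(P-c['t'])@c['R']; W[z==0]=np.nan; return W
def ray(c,u,v,h):
    d=np.array([(u-c['cx'])/c['f'],(v-c['cy'])/c['f'],1])@c['R']; o=-c['R'].T@c['t']
    return o+d*(h-o[2])/d[2]
def proj(c,X):
    p=c['R']@np.array(X)+c['t']; return p[:2]/p[2]*c['f']+[c['cx'],c['cy']]
E
python3 - <<'E'
from h import *
for n in('scene','top'):
    c=cam(n); cv2.imwrite(f'pics/{n}0.png',cv2.resize(c['pixels'][:,:,::-1],(768,576),interpolation=cv2.INTER_CUBIC))
    np.savez(f'{n}0.npz',**c); print(n,c['fov_y'],c['cx'],c['cy'],(-c['R'].T@c['t']).round(3),c['R'].round(3).tolist())
print(state())
E
```

```text
scene 50.63874957353235 256.1358343720501 188.30526892686325 [0.215 0.192 1.35 ] [[-0.573, -0.82, -0.005], [-0.777, 0.545, -0.315], [0.261, -0.176, -0.949]]
top 50.4542720241579 257.0241000616301 188.121848154816 [ 0.378 -0.037  1.266] [[-0.02, -0.999, -0.032], [-0.985, 0.025, -0.168], [0.169, 0.028, -0.985]]
{'t': 0.1, 'q': array([ 6.32375099e+01,  1.03966663e+01,  9.21249099e+01, -1.63815086e-03,
        7.75663553e+01, -1.18201686e+01]), 'joint_velocities': array([-0.00794976, -0.00607886, -0.1078511 , -0.07167108,  0.10102822,
        0.06803604]), 'joint_torque': array([ 7.94376319e-04, -4.34826314e+01, -3.42688000e+01,  7.04987906e-02,
        3.41579877e-02, -4.39617895e-05]), 'eef_pos': array([0.14804311, 0.5551415 , 0.24591831]), 'ee_rot': array([-1.79913605e+02, -1.64466625e-02,  1.65058020e+02]), 'ft_force': array([-0.08864729,  0.50289827, -1.07064973]), 'moment': array([-0.0402609 , -0.02949324, -0.0075799 ]), 'gripper_force': 0.0, 'width': 1.0057291286416026}
```

View pics/scene0.png

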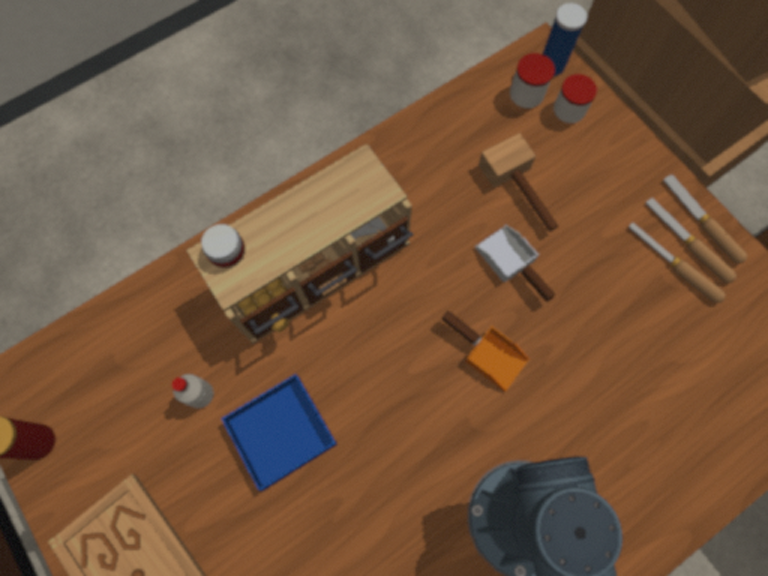

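View pics/top0.png

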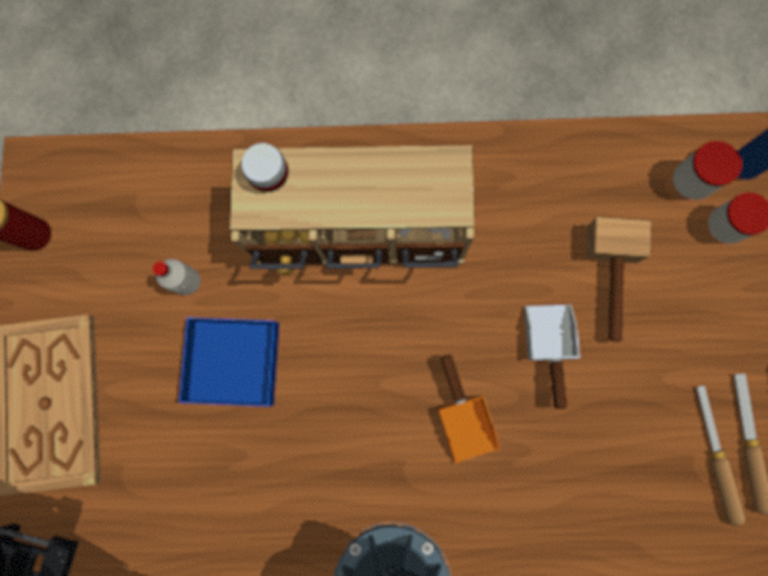

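The top view (768x576) shows the rack at (350,200). Its middle bin has a dowel on its front at about (352,258), and the tray is at (228,362). Two things have the scoop's shape: the grey metal one with a dark handle at (552,335), and an orange one at (467,425). The grey one fits "aluminium, dark wooden handle". I'll measure next and confirm it with a crop.

```bash
python3 - <<'E'
from h import *
for n in ('top','scene'):
    c=dict(np.load(n+'0.npz')); W=pts(c); hsv=cv2.cvtColor(c['pixels'],cv2.COLOR_RGB2HSV); H,S,V=cv2.split(hsv)
    x,y,z=W[...,0],W[...,1],W[...,2]
    def rect(m,nm):
        m=m.astype(np.uint8); k,l,st,ce=cv2.connectedComponentsWithStats(m); 
        if k<2: print(nm,'none');return
        i=1+st[1:,4].argmax(); P=W[l==i]; r=cv2.minAreaRect((P[:,:2]*1000).astype(np.float32))
        print(n,nm,st[i,4],'rect',np.round(r[0],1),np.round(r[1],1),round(r[2],2),'zmed',np.round(np.nanpercentile(P[:,2],[5,50,95]),4),'px',ce[i].round(0))
    rect((abs(z-.22)<.008)&(x>.4),'racktop')
    t=(H>100)&(H<125)&(S>150)&(z<.07)&(x>.2)&(y>0)&(y<.6)
    rect(t,'tray'); rect(t&(z>.043),'trayrim'); rect(t&(z<.02),'trayfloor')
    reg=(x>.25)&(x<.62)&(y<-.15)&(y>-.5)
    rect(reg&(S<70)&(z<.06)&(z>-.01),'bowl')
    rect(reg&(z>.025)&(z<.07)&(V<110)&(S>70),'handle')
    b=(S<70)&reg
    rect(reg&(S<70)&(z<.012)&(z>-.01),'bowlfloor')
    rect((z>.255)&(z<.29)&(x>.4),'tin')
    rect((z>.165)&(z<.195)&(x>.3)&(V<90),'bars')
c=dict(np.load('top0.npz')); cv2.imwrite('pics/crop.png',cv2.resize(c['pixels'][190:320,280:420,::-1],(700,650)[:2] and (640,594),interpolation=cv2.INTER_CUBIC))
E
```

```text
top racktop 7987 rect [729.   50.5] [433.1 156.4] 89.39 zmed [0.2173 0.2207 0.2239] px [240. 127.]
top tray 3317 rect [434.9 316. ] [181.7 163.4] 86.44 zmed [0.0004 0.0049 0.0468] px [152. 241.]
top trayrim 109 rect [447.4 400.1] [ 45.4 167.7] 70.59 zmed [0.0445 0.0487 0.054 ] px [124. 236.]
top trayfloor 2846 rect [435.  322.6] [164.5 162.5] 86.53 zmed [0.0003 0.0044 0.0093] px [153. 242.]
top bowl 1251 rect [ 480.8 -334.4] [120.6  94.5] 1.44 zmed [-0.0014  0.0035  0.0428] px [367. 222.]
top handle 451 rect [ 540.3 -462.4] [ 25.7 164.3] 82.31 zmed [0.033  0.0438 0.0483] px [410. 200.]
top bowlfloor 945 rect [ 486.5 -337.5] [109.4  82.8] 1.32 zmed [-0.0017  0.0027  0.007 ] px [368. 220.]
top tin 670 rect [758.4 198.1] [71.3 71.6] 75.19 zmed [0.2608 0.2751 0.2785] px [176. 110.]
top bars 211 rect [632.3 -47.2] [ 15.8 224.9] 1.47 zmed [0.1667 0.172  0.1793] px [273. 164.]
scene racktop 5967 rect [730.7  50.4] [433.3 153.6] 88.97 zmed [0.2155 0.2194 0.2231] px [201. 149.]
scene tray 3039 rect [433.1 318.1] [175.9 167.7] 86.55 zmed [-0.0012  0.0037  0.0445] px [185. 288.]
scene trayrim 45 rect [349.6 287.8] [  7.9 105.6] 0.43 zmed [0.045  0.0489 0.0519] px [208. 304.]
scene trayfloor 2713 rect [437.2 318.5] [171.  159.1] 86.58 zmed [-0.0014  0.0033  0.0084] px [186. 288.]
scene bowl 879 rect [ 480.8 -342.3] [118.2 113.2] 0.1 zmed [-0.0025  0.0033  0.0411] px [338. 168.]
scene handle 329 rect [ 539.1 -463.3] [ 25.4 162.5] 83.69 zmed [0.0309 0.0421 0.0483] px [357. 134.]
scene bowlfloor 625 rect [ 487.1 -333.1] [105.8  93.9] 0.89 zmed [-0.003   0.0016  0.0081] px [336. 167.]
scene tin 530 rect [757.2 200.1] [71.9 71. ] 48.29 zmed [0.2603 0.2735 0.2776] px [148. 162.]
scene bars 458 rect [647.9  53.5] [427.   39.6] 89.23 zmed [0.1661 0.1712 0.1843] px [217. 178.]
```

View pics/crop.png

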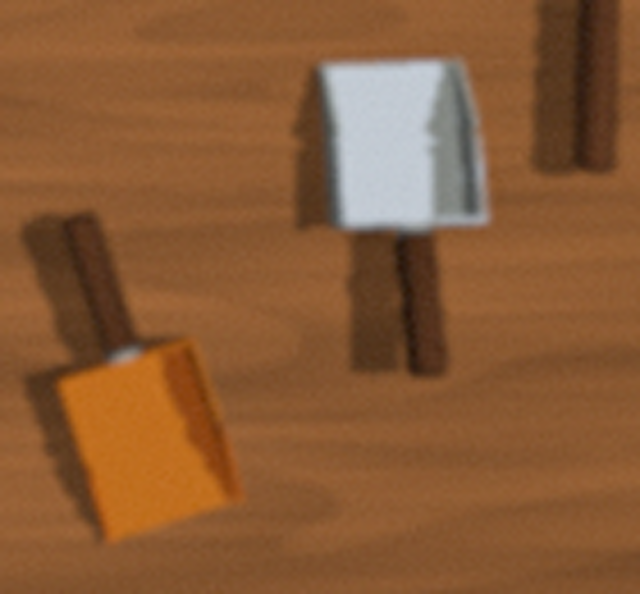

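The crop confirms it: the scoop at crop (405,145) is bare aluminium with a dark handle pointing towards the robot. The other, at (150,440), is orange, so it is the decoy.

```bash
python3 - <<'E'
from h import *
for n,box in (('top',(140,200,140,330)),('scene',(130,235,150,290))):
    c=dict(np.load(n+'0.npz')); W=pts(c); H,S,V=cv2.split(cv2.cvtColor(c['pixels'],cv2.COLOR_RGB2HSV))
    x,y,z=W[...,0],W[...,1],W[...,2]
    m=(x>.3)&(x<.45)&(y<-.3)&(y>-.40)&(z>.02)&(z<.07)&(V<110)
    P=W[m]; r=cv2.minAreaRect((P[:,:2]*1000).astype(np.float32)); print(n,'handle',m.sum(),np.round(r,1) if 0 else r, np.polyfit(P[:,0],P[:,2],1), np.polyfit(P[:,0],P[:,1],1),P[:,0].min(),P[:,0].max(), P[:,1].mean())
    for Y in(.02,.05,.08):
        print(n,Y,'bar expected px',proj(c,[.591,Y,.182]).round(1),proj(c,[.652,Y,.22]).round(1))
    # bar pixels: columns near, dark+grey
    for X in ([.591,.05,.182],):
        u,v=proj(c,X).round().astype(int)
        print(V[v-8:v+9,u], S[v-8:v+9,u]); print(z[v-8:v+9,u].round(3)); print(x[v-8:v+9,u].round(3))
    # scoop bowl edges on bench: leftmost etc
c=dict(np.load('top0.npz')); cv2.imwrite('pics/crop2.png',cv2.resize(c['pixels'][140:195,140:330,::-1],(798,231),interpolation=cv2.INTER_CUBIC))
E
```

```text
top handle 275 ((394.3545837402344, -338.02490234375), (46.991703033447266, 126.99239349365234), 70.27921295166016) [-0.1135968   0.09564396] [-0.03457327 -0.31957644] 0.3309956927037489 0.4474262074643105 -0.33259610207140006
top 0.02 bar expected px [247.3 178.4] [246.2 153.1]
top 0.05 bar expected px [236.3 178.7] [234.8 153.4]
top 0.08 bar expected px [225.3 179. ] [223.6 153.7]
[158 183 189 173 132  88  65  81 113 137 139 135 139 145 146 149 152] [129 128 130 124 104  46   4  79 151 160 167 164 167 162 168 159 164]
[ 0.105  0.106  0.107  0.108  0.106  0.186  0.188  0.187 -0.003  0.
  0.005  0.001 -0.005  0.004 -0.003 -0.002  0.004]
[0.629 0.626 0.623 0.619 0.617 0.598 0.595 0.592 0.626 0.623 0.619 0.616
 0.614 0.609 0.607 0.604 0.599]
scene handle 252 ((388.0498962402344, -351.7439270019531), (107.10086059570312, 79.40289306640625), 13.521110534667969) [-0.16351367  0.1114231 ] [-0.11137263 -0.2903783 ] 0.3293188142709872 0.4490975711748402 -0.3327030791618989
scene 0.02 bar expected px [233.6 182.5] [221.5 162.6]
scene 0.05 bar expected px [225.4 187.9] [213.1 168. ]
scene 0.08 bar expected px [217.1 193.3] [204.7 173.4]
[ 41  41  49  63  77  79  70  68  88 112 104  77  70  82  95 114 129] [118 131 120 117  93  61  22  30  93 121 125 123 135 146 145 157 158]
[ 0.133  0.126  0.115  0.106  0.107  0.184  0.184  0.185  0.184  0.109
  0.105  0.096  0.027  0.006  0.001 -0.004 -0.001]
[0.63  0.629 0.63  0.63  0.627 0.599 0.596 0.593 0.591 0.612 0.61  0.611
 0.629 0.633 0.631 0.63  0.626]
```

View pics/crop2.png

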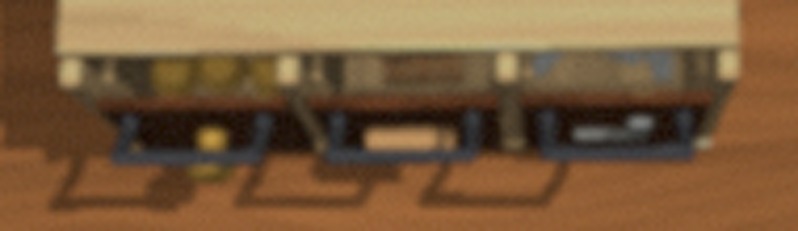

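The crop shows the middle bin's bar centred at crop (403,157), with the fixed dowel at (408,138). Its neighbours have brass knobs and steel brackets. First move: turn the gripper and fly over the bar.

Emit:
play_rows:
  plan:
    - [24, 0, 0, -4, 7.1]
    - [24, 0, 0, -4, 7.1]
    - [24, 0, 0, -4, 7.1]
    - [24, 0, 0, -4, 7.1]
    - [24, 0, 0, -4, 7.1]
    - [24, 0, 0, -4, 7.1]
    - [24, 0, 0, -4, 7.1]
    - [24, 0, 0, -4, 7.1]
    - [24, 0, 0, -4, 7.1]
    - [24, 0, 0, -4, 7.0]
  newtons: 40

```text
t: 0.93
eef_pos: [0.1481, 0.5553, 0.2864]
ee_rot: [-180.0, 0.1, 93.8]
ft_force: [-0.1, 0.0, -0.1]
width: 0.281
gripper_force: 0.0
```

Emit:
play_rows:
  plan:
    - [24, 0, 0, 0, 4.9]
    - [24, -28, 25, 0, 0]
    - [24, -28, 25, 0, 0]
    - [24, -28, 25, 0, 0]
    - [24, -28, 25, 0, 0]
    - [24, -28, 25, 0, 0]
    - [24, -28, 25, 0, 0]
    - [24, -28, 25, 0, 0]
    - [24, -28, 25, 0, 0]
    - [24, -28, 25, 0, 0]

```text
t: 1.77
eef_pos: [0.3706, 0.299, 0.2865]
ee_rot: [-180.0, 0.0, 89.3]
ft_force: [1.6, 0.7, -0.0]
width: 0.27
gripper_force: 0.0
```

Emit:
play_rows:
  plan:
    - [24, -28, 25, 0, 0]
    - [24, -28, 25, 0, 0]
    - [24, -28, 25, 0, 0]
    - [24, -28, 25, 0, 0]
    - [24, -28, 25, 0, 0]
    - [24, -28, 25, 0, 0]
    - [24, -28, 25, 0, 0]
    - [24, -28, 25, 0, 0]
    - [24, 0, 0, 0, 0]
    - [24, 0, 0, 0, 0]

```text
t: 2.6
eef_pos: [0.5675, 0.0725, 0.2857]
ee_rot: [-179.9, -0.0, 89.1]
ft_force: [-0.2, 0.3, -0.6]
width: 0.273
gripper_force: 0.0
```

Emit:
play_rows:
  plan:
    - [24, -10.5, 13.5, 0, 0]
    - [24, -10.5, 13.5, 0, 0]
    - [24, 0, 0, 20, 0]
    - [24, 0, 0, 20, 0]
    - [24, 0, 0, 20, 0]
    - [24, 0, 0, 10, 0]
    - [24, 0, 0, 0, 0]
    - [24, 0, 0, 0, 0]
    - [24, 0, 0, 0, 0]
    - [24, 0, 0, 0, 0]

```text
t: 3.43
eef_pos: [0.5945, 0.053, 0.2184]
ee_rot: [179.8, 0.0, 89.3]
ft_force: [-0.3, 0.1, 1.7]
width: 0.27
gripper_force: 0.0
```

```bash
python3 - <<'E'
from h import *
print(state()['eef_pos'],state()['ee_rot'])
c=cam('scene'); u,v=proj(c,[.594,.05,.182]).astype(int)
cv2.imwrite('pics/a.png',cv2.resize(c['pixels'][v-70:v+70,u-90:u+90,::-1],(720,560),interpolation=cv2.INTER_CUBIC))
E
```

```text
[0.59454268 0.05298516 0.21844244] [1.79847766e+02 1.32895947e-02 8.92814922e+01]
```

View pics/a.png

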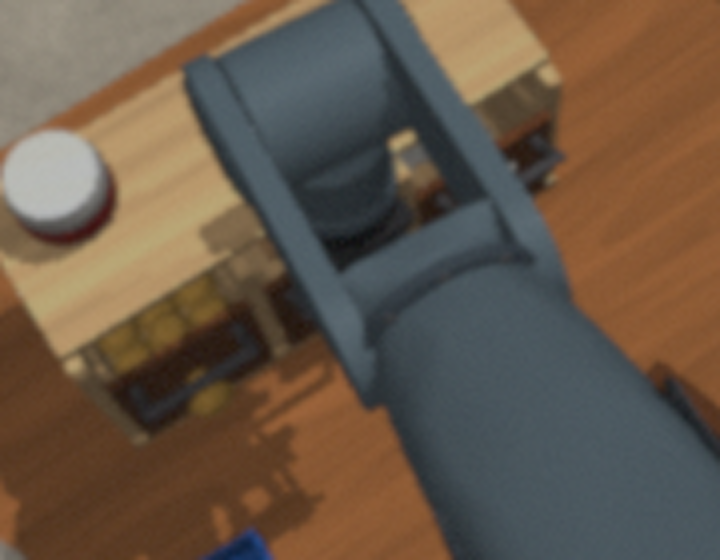

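The arm hides the bar at crop (290,300), so I'll go by the measurement and watch the forces while descending and closing.

Emit:
play_rows:
  plan:
    - [24, 0, 0, 10, 0]
    - [24, 0, 0, 10, 0]
    - [24, 0, 0, 10, 0]
    - [24, 0, 0, 9, 0]
    - [0, 0, 0, 0, 0]
    - [0, 0, 0, 0, 0]
    - [0, 0, 0, 0, 0]
    - [0, 0, 0, 0, 0]
    - [0, 0, 0, 0, 0]
    - [0, 0, 0, 0, 0]

```text
t: 4.32
eef_pos: [0.5952, 0.0526, 0.1772]
ee_rot: [179.8, -0.0, 89.2]
ft_force: [8.9, 0.1, -8.9]
width: 0.097
gripper_force: 40.0
```

Emit:
play_rows:
  plan:
    - [0, 0, -7.9, 2, 0]
    - [0, 0, -7.9, 2.3, 0]
    - [0, 0, -7.7, 2.8, 0]
    - [0, 0, -7.6, 3.1, 0]
    - [0, 0, -7.4, 3.5, 0]
    - [0, 0, -7.2, 3.9, 0]
    - [0, 0, -7.0, 4.2, 0]
    - [0, 0, -6.8, 4.6, 0]
    - [0, 0, -6.5, 4.9, 0]
    - [0, 0, -6.4, 5.2, 0]

```text
t: 5.15
eef_pos: [0.5253, 0.0537, 0.1439]
ee_rot: [179.4, -0.0, 89.2]
ft_force: [7.6, 1.6, 3.4]
width: 0.097
gripper_force: 40.0
```

Emit:
play_rows:
  plan:
    - [0, 0, -6.0, 5.5, 0]
    - [0, 0, -5.8, 5.8, 0]
    - [0, 0, -5.4, 6.1, 0]
    - [0, 0, -5.2, 6.4, 0]
    - [0, 0, -4.8, 6.6, 0]
    - [0, 0, -4.5, 6.9, 0]
    - [0, 0, -4.1, 7.1, 0]
    - [0, 0, -3.8, 7.2, 0]
    - [0, 0, 0, 0, 0]
    - [0, 0, 0, 0, 0]

```text
t: 5.98
eef_pos: [0.4848, 0.0544, 0.0905]
ee_rot: [179.6, -0.0, 89.2]
ft_force: [10.1, 2.3, -7.7]
width: 0.098
gripper_force: 40.0
```

Emit:
play_rows:
  plan:
    - [0, 0, -1.7, 3.7, 0]
    - [0, 0, -1.7, 3.7, 0]
    - [0, 0, 0, 0, 0]
    - [0, 0, 0, 0, 0]
    - [0, 0, 0, 0, 0]
    - [0, 0, 0, 0, 0]
    - [0, 0, 0, 0, 0]
    - [0, 0, 0, 0, 0]
    - [0, 0, 0, 0, 0]
    - [0, 0, 0, 0, 0]

```text
t: 6.82
eef_pos: [0.4843, 0.0541, 0.0878]
ee_rot: [179.3, 0.0, 89.3]
ft_force: [-2.2, 3.2, 29.4]
width: 0.094
gripper_force: 40.0
```

It's on the stop: 29 N of upward reaction. I'll ease off, let go and lift away.

Emit:
play_rows:
  plan:
    - [0, 0, 2, -4, 0]
    - [16, 0, 0, 0, 0]
    - [16, 0, 0, 0, 0]
    - [16, 0, -0.5, 0, 0]
    - [16, 0, 0, -6, 0]
    - [16, 0, 0, -10, 0]
    - [16, 0, 0, -15, 0]
    - [16, 0, 0, -30, 0]
    - [16, 0, -20, -35, 0]
    - [16, -10, -20, -35, 0]

```text
t: 7.65
eef_pos: [0.4381, 0.0456, 0.2172]
ee_rot: [-179.8, -0.1, 89.3]
ft_force: [0.7, -0.7, 0.4]
width: 0.181
gripper_force: 0.0
```

Emit:
play_rows:
  plan:
    - [60, -35, -15, 0, 7]
    - [60, -35, -15, 0, 7]
    - [60, -35, -15, 0, 7]
    - [60, -35, -15, 0, 7]
    - [60, -35, -5, 0, 7]
    - [60, -35, 0, 0, 7]
    - [60, -35, 0, 0, 7]
    - [60, -35, 0, 0, 7]
    - [60, -35, 0, 0, 7]
    - [60, -25, 0, 0, 7]

```text
t: 8.48
eef_pos: [0.2084, -0.2155, 0.2167]
ee_rot: [-179.9, 0.0, 18.8]
ft_force: [0.2, -0.3, 0.3]
width: 0.676
gripper_force: 0.0
```

```bash
python3 - <<'E'
from h import *
s=state();print(s['t'],s['eef_pos'],s['ee_rot'],s['q'])
c=cam('top'); np.savez('top1.npz',**c); c2=cam('scene'); np.savez('scene1.npz',**c2)
A=cv2.resize(c['pixels'][130:220,150:320,::-1],(680,360),interpolation=cv2.INTER_CUBIC)
cv2.imwrite('pics/b.png',A)
W=pts(c); 
# height profile of the bin in strip y .03..07 , by x
m=(abs(W[...,1]-.053)<.05)&(W[...,0]>.42)&(W[...,0]<.68)
for a in np.arange(.42,.68,.01):
    k=m&(abs(W[...,0]-a)<.005); z=W[k][:,2]; print(round(a,3),np.round(np.percentile(z,[5,50,95]),3) if k.sum() else '')
E
```

```text
8.4833 [ 0.20841775 -0.21547106  0.21673893] [-1.79918876e+02  4.87511117e-02  1.88476137e+01] [-6.90417509e+01 -2.94036834e+01  1.29566448e+02 -4.64471737e-02
  7.99201032e+01  2.11883221e+00]
0.42 [-0.003  0.001  0.004]
0.43 [-0.004  0.     0.003]
0.44 [-0.004  0.     0.004]
0.45 [-0.004  0.     0.005]
0.46 [-0.005  0.001  0.004]
0.47 [-0.003  0.     0.005]
0.48 [-0.003  0.003  0.102]
0.49 [-0.003  0.099  0.102]
0.5 [-0.003  0.002  0.101]
0.51 [-0.003  0.001  0.103]
0.52 [-0.003  0.118  0.124]
0.53 [-0.003  0.114  0.12 ]
0.54 [0.102 0.107 0.111]
0.55 [0.094 0.098 0.104]
0.56 [0.087 0.09  0.095]
0.57 [0.078 0.083 0.088]
0.58 [0.071 0.075 0.081]
0.59 [0.063 0.073 0.092]
0.6 [0.057 0.065 0.106]
0.61 [0.058 0.085 0.117]
0.62 [0.059 0.086 0.121]
0.63 [0.06  0.083 0.114]
0.64 [0.062 0.089 0.093]
0.65 [0.064 0.2   0.206]
0.66 [0.07  0.2   0.223]
0.67 [0.08  0.219 0.224]
0.68 [0.217 0.221 0.224]
```

View pics/b.png

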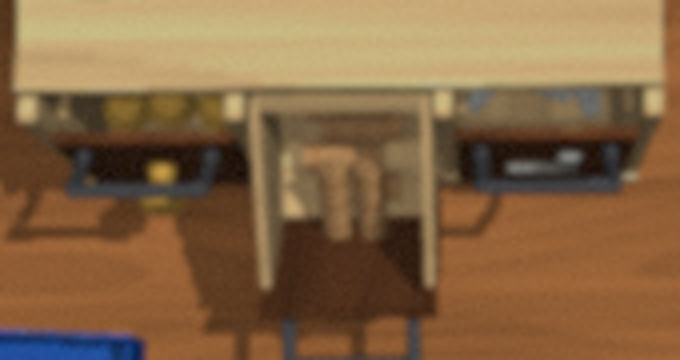

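The bin stands out on its stop, with its front panel at the modelled heights. The dowels lie mid-width on the toe board: two point towards the robot at crop (338,200) and (372,195), and others lie across at (345,155). The next thing needed is the scoop handle's exact line.

```bash
python3 - <<'E'
from h import *
for n in('top','scene'):
    c=dict(np.load(n+'0.npz')); W=pts(c); H,S,V=cv2.split(cv2.cvtColor(c['pixels'],cv2.COLOR_RGB2HSV))
    x,y,z=W[...,0],W[...,1],W[...,2]
    m=(x>.32)&(x<.45)&(y<-.30)&(y>-.38)&(z>.03)&(z<.075)&(V<110)&(S>60)
    for a in np.arange(.33,.44,.01):
        k=m&(abs(x-a)<.005)
        if k.sum(): print(n,round(a,2),k.sum(),'y %.4f..%.4f med %.4f z %.4f'%(y[k].min(),y[k].max(),np.median(y[k]),np.median(z[k])))
    b=(S<70)&(x>.40)&(x<.56)&(y<-.26)&(y>-.42)&(z>-.01)&(z<.06)
    for a in np.arange(.41,.56,.01):
        k=b&(abs(x-a)<.005)
        if k.sum(): print(n,'bowl',round(a,3),k.sum(),'y %.4f..%.4f  z %.3f..%.3f'%(y[k].min(),y[k].max(),z[k].min(),z[k].max()), 'hiY', np.round([y[k&(z>.012)].min(),y[k&(z>.012)].max()],4) if (k&(z>.012)).any() else '')
E
```

```text
top 0.33 14 y -0.3403..-0.3236 med -0.3301 z 0.0561
top 0.34 27 y -0.3428..-0.3244 med -0.3324 z 0.0587
top 0.35 35 y -0.3443..-0.3246 med -0.3326 z 0.0581
top 0.36 25 y -0.3430..-0.3249 med -0.3313 z 0.0563
top 0.37 36 y -0.3446..-0.3238 med -0.3313 z 0.0562
top 0.38 24 y -0.3411..-0.3239 med -0.3314 z 0.0550
top 0.39 34 y -0.3438..-0.3244 med -0.3314 z 0.0536
top 0.4 27 y -0.3446..-0.3237 med -0.3308 z 0.0527
top 0.41 31 y -0.3426..-0.3239 med -0.3313 z 0.0524
top 0.42 15 y -0.3417..-0.3245 med -0.3338 z 0.0514
top bowl 0.42 10 y -0.3400..-0.3236  z 0.039..0.054 hiY [-0.34   -0.3236]
top bowl 0.43 108 y -0.3827..-0.2884  z -0.006..0.052 hiY [-0.3803 -0.2884]
top bowl 0.44 107 y -0.3828..-0.2885  z -0.003..0.045 hiY [-0.3828 -0.2886]
top bowl 0.45 109 y -0.3796..-0.2882  z -0.004..0.046 hiY [-0.3796 -0.2882]
top bowl 0.46 119 y -0.3797..-0.2881  z -0.005..0.045 hiY [-0.3797 -0.2886]
top bowl 0.47 115 y -0.3808..-0.2874  z -0.005..0.046 hiY [-0.3808 -0.2884]
top bowl 0.48 106 y -0.3799..-0.2877  z -0.003..0.049 hiY [-0.3799 -0.2877]
top bowl 0.49 107 y -0.3799..-0.2882  z -0.003..0.0
[... 1219 characters left out ...]
.044 hiY [-0.3787 -0.2881]
scene bowl 0.46 84 y -0.3979..-0.2871  z -0.004..0.046 hiY [-0.3793 -0.2871]
scene bowl 0.47 80 y -0.3796..-0.2868  z -0.006..0.049 hiY [-0.3796 -0.2868]
scene bowl 0.48 83 y -0.3984..-0.2874  z -0.005..0.041 hiY [-0.3789 -0.2874]
scene bowl 0.49 79 y -0.3959..-0.2867  z -0.006..0.047 hiY [-0.3805 -0.2869]
scene bowl 0.5 79 y -0.3792..-0.2864  z -0.004..0.037 hiY [-0.3792 -0.2864]
scene bowl 0.51 73 y -0.3785..-0.2864  z -0.002..0.030 hiY [-0.3782 -0.2865]
scene bowl 0.52 70 y -0.3793..-0.2857  z -0.005..0.026 hiY [-0.3793 -0.2872]
scene bowl 0.53 70 y -0.3781..-0.2860  z -0.005..0.020 hiY [-0.3772 -0.2868]
scene bowl 0.54 29 y -0.3793..-0.2906  z -0.006..0.007 hiY
```

Emit:
play_rows:
  plan:
    - [60, 0, 0, 0, 6.1]
    - [60, 0, 0, 0, 6.1]
    - [60, 0, 0, 0, 6.1]
    - [60, 21.8, 17.1, 0, 0]
    - [60, 21.8, 17.1, 0, 0]
    - [60, 21.8, 17.1, 10, 0]
    - [60, 21.8, 17.1, 20, 0]
    - [60, 21.8, 17.1, 25, 0]
    - [60, 21.8, 17.1, 30, 0]
    - [60, 21.8, 17.2, 30, 0]

```text
t: 9.42
eef_pos: [0.3673, -0.3314, 0.1003]
ee_rot: [-180.0, 0.0, 1.2]
ft_force: [-0.5, -0.3, 0.6]
width: 0.682
gripper_force: 0.0
```

Emit:
play_rows:
  plan:
    - [60, 0, 0, 20, 0]
    - [60, 0, 0, 10, 0]
    - [60, 0, 0, 0, 0]
    - [60, 0, 0, 0, 0]
    - [60, 0, 0, 0, 0]
    - [60, 0, 0, 0, 0]
    - [60, 0, 0, 0, 0]
    - [60, 0, 0, 0, 0]
    - [60, 0, 0, 0, 0]
    - [60, 0, 0, 0, 0]

```text
t: 10.25
eef_pos: [0.3652, -0.3324, 0.0728]
ee_rot: [180.0, -0.0, 0.9]
ft_force: [-0.0, 0.1, -0.1]
width: 0.677
gripper_force: 0.0
```

Emit:
play_rows:
  plan:
    - [60, -4, 1.5, 10, 0.4]
    - [60, 0, 0, 15, 0]
    - [60, 0, 0, 15, 0]
    - [60, 0, 0, 0, 0]
    - [0, 0, 0, 0, 0]
    - [0, 0, 0, 0, 0]
    - [0, 0, 0, 0, 0]
    - [0, 0, 0, 0, 0]
    - [0, 0, 0, 0, 0]
    - [0, 0, 0, 0, 0]
  newtons: 60

```text
t: 11.08
eef_pos: [0.3614, -0.3341, 0.0327]
ee_rot: [180.0, -0.0, 0.6]
ft_force: [0.2, -1.1, -0.1]
width: 0.249
gripper_force: 0.4
```

Emit:
play_rows:
  plan:
    - [0, 0, 0, -6, 0]
    - [0, 0, 0, -6, 0]
    - [0, 0, 0, -8, 0]
    - [0, 0, 0, -10, 0]
    - [0, 0, 0, -15, 0]
    - [0, 0, 0, -15, 0]
    - [0, 0, 0, 0, 0]
    - [0, 0, 0, 0, 0]
    - [0, 0, 0, 0, 0]
    - [0, 0, 0, 0, 0]

```text
t: 11.92
eef_pos: [0.3608, -0.3332, 0.0915]
ee_rot: [-179.9, 0.0, 0.6]
ft_force: [0.1, -0.4, -2.4]
width: 0.246
gripper_force: 60.0
```

```bash
cat >> h.py <<'E'
def scoopcheck(c,reg):
    W=pts(c);S=cv2.cvtColor(c['pixels'],cv2.COLOR_RGB2HSV)[...,1]
    m=(S<70)&(W[...,0]>reg[0])&(W[...,0]<reg[1])&(W[...,1]>reg[2])&(W[...,1]<reg[3])&(W[...,2]>reg[4])
    return W,m
E
python3 - <<'E'
from h import *
s=state();print(s['t'],s['eef_pos'],s['ee_rot'],s['ft_force'],s['moment'])
for n in('top','scene'):
    c=cam(n);W,m=scoopcheck(c,(.42,.58,-.40,-.27,.015)); k=m&(abs(W[...,1]+.335)<.03)
    for a in np.arange(.44,.56,.01):
        q=W[k&(abs(W[...,0]-a)<.005)][:,2]
        if len(q): print(n,round(a,3),np.round(np.percentile(q,[5,50,95]),4))
E
```

```text
11.9167 [ 0.36083017 -0.33317923  0.09147861] [-1.79932351e+02  4.44799616e-02  5.58672921e-01] [ 0.10453043 -0.35375054 -2.41578194] [0.02613762 0.23584387 0.01778766]
top 0.44 [0.0576 0.0606 0.064 ]
top 0.45 [0.0569 0.0609 0.064 ]
top 0.46 [0.0575 0.0608 0.0654]
top 0.47 [0.0575 0.0603 0.0639]
top 0.48 [0.0572 0.061  0.0648]
top 0.49 [0.0574 0.0604 0.0643]
top 0.5 [0.057  0.0611 0.065 ]
top 0.51 [0.057  0.0606 0.0652]
top 0.52 [0.0568 0.0609 0.064 ]
top 0.53 [0.0575 0.0605 0.0647]
top 0.54 [0.0561 0.0573 0.0584]
scene 0.44 [0.056  0.0597 0.0625]
scene 0.45 [0.0558 0.059  0.0638]
scene 0.46 [0.0557 0.06   0.0642]
scene 0.47 [0.0553 0.0597 0.0629]
scene 0.48 [0.0545 0.0589 0.0634]
scene 0.49 [0.0549 0.059  0.0631]
scene 0.5 [0.0545 0.0594 0.0623]
scene 0.51 [0.0548 0.0586 0.0624]
scene 0.52 [0.0534 0.0583 0.0645]
scene 0.53 [0.0541 0.0592 0.0629]
scene 0.54 [0.0562 0.057  0.0579]
```

Held level. Next I'll let the nose droop under a light grip until the lip meets the bench. With the TCP at z=0.141 that gives 40° nose-down.

Emit:
play_rows:
  plan:
    - [0, 0, 0, -15, 0]
    - [0, 0, 0, -15, 0]
    - [0, 0, 0, -10, 0]
    - [0, 0, 0, -9.5, 0]
    - [0, 0, 0, 0, 0]
    - [0, 0, 0, 0, 0]
    - [0, 0, 0, 0, 0]
    - [0, 0, 0, 0, 0]
    - [0, 0, 0, 0, 0]
    - [0, 0, 0, 0, 0]

```text
t: 12.85
eef_pos: [0.361, -0.3335, 0.1412]
ee_rot: [-179.9, 0.0, 0.6]
ft_force: [0.1, 0.5, -1.7]
width: 0.245
gripper_force: 60.0
```

Emit:
play_rows:
  plan:
    - [0, 0, 0, 0, 0]
    - [0, 0, 0, 0, 0]
    - [0, 0, 0, 0, 0]
    - [0, 0, 0, 0, 0]
    - [0, 0, 0, 0, 0]
    - [0, 0, 0, 0, 0]
    - [0, 0, 0, 0, 0]
    - [0, 0, 0, 0, 0]
    - [0, 0, 0, 0, 0]
    - [0, 0, 0, 0, 0]
  newtons: 7

```text
t: 13.68
eef_pos: [0.3612, -0.3337, 0.1417]
ee_rot: [-180.0, 0.0, 0.6]
ft_force: [1.1, -0.5, -1.8]
width: 0.251
gripper_force: 7.0
```

```bash
cat >> h.py <<'E'
def prof(n,reg,yc):
    c=cam(n);W,m=scoopcheck(c,reg); k=m&(abs(W[...,1]-yc)<.03); P=W[k]
    X=[];Z=[]
    for a in np.arange(reg[0],reg[1],.01):
        q=P[abs(P[:,0]-a)<.005][:,2]
        if len(q)>4: X.append(a);Z.append(np.median(q))
    print(n,[(round(a,3),round(b,4)) for a,b in zip(X,Z)])
    return c
E
python3 - <<'E'
from h import *
s=state();print(s['t'],s['eef_pos'],s['ft_force'],s['moment'])
for n in('top','scene'): prof(n,(.38,.58,-.40,-.27,.012),-.335)
E
```

```text
13.6833 [ 0.36120851 -0.33374142  0.14171321] [ 1.14916825 -0.53682684 -1.80110793] [ 0.02929757  0.19402986 -0.00656108]
top [(np.float64(0.38), np.float64(0.486)), (np.float64(0.39), np.float64(0.4851)), (np.float64(0.4), np.float64(0.481)), (np.float64(0.41), np.float64(0.4769)), (np.float64(0.42), np.float64(0.4434)), (np.float64(0.43), np.float64(0.0389)), (np.float64(0.44), np.float64(0.0283)), (np.float64(0.45), np.float64(0.0186)), (np.float64(0.46), np.float64(0.0132))]
scene [(np.float64(0.38), np.float64(0.4851)), (np.float64(0.39), np.float64(0.485)), (np.float64(0.4), np.float64(0.4836)), (np.float64(0.41), np.float64(0.4837)), (np.float64(0.42), np.float64(0.4768)), (np.float64(0.43), np.float64(0.0373)), (np.float64(0.44), np.float64(0.0263)), (np.float64(0.45), np.float64(0.0176)), (np.float64(0.46), np.float64(0.0141))]
```

Emit:
play_rows:
  plan:
    - [0, -1, 0, 3.5, 0]
    - [0, -1, 0, 3.5, 0]
    - [0, 0, 0, 0, 0]
    - [0, 0, 0, 0, 0]
    - [0, 0, 0, 0, 0]
    - [0, 0, 0, 0, 0]
    - [0, 0, 0, 0, 0]
    - [0, 0, 0, 0, 0]
    - [0, 0, 0, 0, 0]
    - [0, 0, 0, 0, 0]

```text
t: 14.62
eef_pos: [0.3592, -0.3337, 0.1347]
ee_rot: [-180.0, 0.0, 0.6]
ft_force: [0.5, -0.8, -1.0]
width: 0.248
gripper_force: 7.0
```

Emit:
play_rows:
  plan:
    - [0, 0, 0, 0, 0]
    - [0, 0, 0, 0, 0]
    - [0, 0, 0, 0, 0]
    - [0, 0, 0, -10, 0]
    - [0, 0, 0, -25, 0]
    - [0, 0, 0, -40, 0]
    - [0, 0, 0, -40, 0]
    - [0, 0, 0, 0, 0]
    - [0, 0, 0, 0, 0]
    - [0, 0, 0, 0, 0]
  newtons: 60

```text
t: 15.45
eef_pos: [0.359, -0.3335, 0.2496]
ee_rot: [-180.0, 0.0, 0.6]
ft_force: [-0.1, 0.7, -1.9]
width: 0.242
gripper_force: 60.0
```

```bash
python3 - <<'E'
from h import *
s=state();print(s['t'],s['eef_pos'],s['ee_rot'],s['ft_force'])
for n in('top','scene'): prof(n,(.42,.58,-.40,-.27,.05),-.335)
E
```

```text
15.45 [ 0.35899756 -0.33348451  0.24962133] [-1.79999493e+02  4.80474131e-03  5.58674990e-01] [-0.06397764  0.70524648 -1.88512771]
top [(np.float64(0.42), np.float64(0.1622)), (np.float64(0.43), np.float64(0.1545)), (np.float64(0.44), np.float64(0.1452)), (np.float64(0.45), np.float64(0.137)), (np.float64(0.46), np.float64(0.1291)), (np.float64(0.47), np.float64(0.1218)), (np.float64(0.48), np.float64(0.118))]
scene [(np.float64(0.42), np.float64(0.5798)), (np.float64(0.43), np.float64(0.1499)), (np.float64(0.44), np.float64(0.1422)), (np.float64(0.45), np.float64(0.134)), (np.float64(0.46), np.float64(0.1257)), (np.float64(0.47), np.float64(0.118))]
```

```bash
python3 - <<'E'
from h import *
for n in('top','scene'):
    c=dict(np.load(n+'1.npz')); W=pts(c); x,y,z=W[...,0],W[...,1],W[...,2]
    for a in np.arange(.525,.60,.01):
        zp=.122-.795*(a-.518)
        k=(abs(x-a)<.005)&(abs(z-zp)<.012)&(abs(y-.05)<.07)
        w=(abs(x-a)<.005)&(z>zp+.015)&(abs(y-.05)<.1)
        Y=y[w]; 
        print(n,round(a,3),k.sum(),np.round([np.percentile(y[k],1),np.percentile(y[k],99)],4),'walls',np.round([np.median(Y[Y>.08]) if (Y>.08).any() else 0,np.median(Y[Y<.02]) if (Y<.02).any() else 0],4))
    k=(z>.035)&(x>.59)&(x<.66)&(abs(y-.052)<.052)&(z<.13)
    # dowel pixels: above toe
    h=z-(.059+.125*(x-.598)); d=k&(h>.012)
    print('dowel y',np.round(np.percentile(y[d],[2,25,50,75,98]),4),'x',np.round(np.percentile(x[d],[2,50,98]),3),'h',np.round(np.percentile(h[d],[50,98]),3),d.sum())
E
```

```text
top 0.525 140 [-0.0086  0.1136] walls [0 0]
top 0.535 130 [-0.0086  0.1148] walls [ 0.1107 -0.005 ]
top 0.545 119 [-0.0086  0.1073] walls [ 0.1089 -0.0053]
top 0.555 119 [-0.0086  0.1074] walls [ 0.1092 -0.0057]
top 0.565 114 [-0.0086  0.1079] walls [ 0.1096 -0.0062]
top 0.575 111 [-0.0085  0.1067] walls [ 0.108  -0.0053]
top 0.585 98 [-0.0087  0.107 ] walls [ 0.1076 -0.007 ]
top 0.595 65 [0.0005 0.1061] walls [ 0.1093 -0.0389]
dowel y [0.0172 0.0341 0.0489 0.064  0.0848] x [0.591 0.624 0.659] h [0.033 0.059] 465
scene 0.525 101 [-0.007   0.1153] walls [0 0]
scene 0.535 93 [-0.006  0.116] walls [ 0.1117 -0.004 ]
scene 0.545 91 [-0.0014  0.1152] walls [ 0.1121 -0.0023]
scene 0.555 74 [-0.0009  0.1158] walls [ 0.1128 -0.0019]
scene 0.565 82 [-0.0018  0.1152] walls [ 0.1121 -0.0021]
scene 0.575 78 [-0.0019  0.1151] walls [ 0.1125 -0.0019]
scene 0.585 75 [-0.0012  0.1147] walls [ 0.1127 -0.0023]
scene 0.595 46 [-0.0011  0.1146] walls [ 0.1139 -0.0057]
dowel y [0.0199 0.0387 0.0514 0.0683 0.0863] x [0.592 0.622 0.658] h [0.032 0.059] 381
```

Emit:
play_rows:
  plan:
    - [0, 0, -30, -5, 1.4]
    - [0, 0, -38, -5, 0]
    - [0, 0, -38, 0, 0]
    - [0, 0, -38, 0, 0]
    - [0, 0, -38, 0, 0]
    - [0, 0, -38, 0, 0]
    - [0, 0, -38, 0, 0]
    - [0, 10, -38, 0, 0]
    - [0, 15, -30, 0, 0]
    - [0, 20, -30, 0, 0]

```text
t: 16.38
eef_pos: [0.4075, 0.0238, 0.2584]
ee_rot: [-180.0, 0.1, -0.8]
ft_force: [0.4, -1.0, -1.3]
width: 0.241
gripper_force: 60.0
```

Emit:
play_rows:
  plan:
    - [0, -5, 0, -20, 0]
    - [0, 0, -10, -10, 0]
    - [0, 0, -10, 0, 0]
    - [0, 0, -11, 0, 0]
    - [0, 10, 0, 0, 0]
    - [0, 15, 0, 0, 0]
    - [0, 10, 0, 0, 0]
    - [0, 0, 0, 0, 0]
    - [0, 0, 0, 0, 0]
    - [0, 0, 0, 0, 0]

```text
t: 17.22
eef_pos: [0.4382, 0.0522, 0.2886]
ee_rot: [-180.0, 0.2, -0.8]
ft_force: [-0.9, -0.5, -0.8]
width: 0.244
gripper_force: 60.0
```

```bash
python3 - <<'E'
from h import *
s=state();print(s['t'],s['eef_pos'],s['ee_rot'],s['ft_force'])
c=prof('top',(.48,.60,-.02,.13,.09),.055); np.savez('top2.npz',**c); prof('scene',(.48,.60,-.02,.13,.09),.055)
cv2.imwrite('pics/c.png',cv2.resize(c['pixels'][130:240,150:320,::-1],(680,440),interpolation=cv2.INTER_CUBIC))
E
```

```text
17.2167 [0.43816083 0.05216245 0.288594  ] [-1.79979652e+02  1.56558321e-01 -8.43922374e-01] [-0.86035431 -0.52005479 -0.77118715]
top [(np.float64(0.48), np.float64(0.6057)), (np.float64(0.54), np.float64(0.1659)), (np.float64(0.55), np.float64(0.159))]
scene [(np.float64(0.55), np.float64(0.1598))]
```

View pics/c.png

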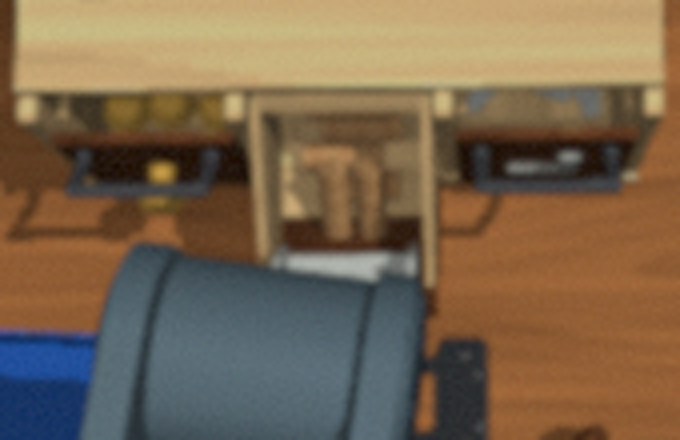

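The lip, at crop (345,262), sits over the bin front and centred between the side walls. The dowels are untouched. Going down now.

Emit:
play_rows:
  plan:
    - [0, 0, -2.8, 10, 0]
    - [0, 0, 0, 15, 0]
    - [0, 0, 0, 12, 0]
    - [0, 0, 0, 8, 0]
    - [0, 0, 0, 4, 0]
    - [0, 0, 0, 0, 0]
    - [0, 0, 0, 0, 0]
    - [0, 0, 0, 0, 0]
    - [0, 0, 0, 0, 0]
    - [0, 0, 0, 0, 0]

```text
t: 18.15
eef_pos: [0.4396, 0.0548, 0.2413]
ee_rot: [180.0, -0.1, -0.8]
ft_force: [0.1, -0.4, -1.0]
width: 0.244
gripper_force: 60.0
```

```bash
python3 - <<'E'
from h import *
s=state();print(s['t'],s['eef_pos'],s['ee_rot'],s['ft_force'])
c=prof('top',(.52,.60,-.02,.13,.06),.055)
W=pts(c); S=cv2.cvtColor(c['pixels'],cv2.COLOR_RGB2HSV)[...,1]; m=(S<70)&(abs(W[...,0]-.55)<.006)&(abs(W[...,1]-.05)<.06)&(W[...,2]<.15); print(np.percentile(W[m][:,1],[1,99]))
E
```

```text
18.15 [0.43956716 0.05481895 0.24130286] [ 1.79991175e+02 -6.56481291e-02 -8.45367808e-01] [ 0.13992709 -0.38056887 -1.03275004]
top [(np.float64(0.53), np.float64(0.127)), (np.float64(0.54), np.float64(0.1204)), (np.float64(0.55), np.float64(0.114)), (np.float64(0.56), np.float64(0.0903))]
[0.00590819 0.10794918]
```

Emit:
play_rows:
  plan:
    - [0, 3, 0, 3.4, 0]
    - [0, 3, 0, 3.4, 0]
    - [0, 3, 0, 3.4, 0]
    - [0, 3, 0, 3.4, 0]
    - [0, 3, 0, 3.4, 0]
    - [0, 3, 0, 3.4, 0]
    - [0, 3, 0, 3.4, 0]
    - [0, 3, 0, 3.4, 0]
    - [0, 3, 0, 3.4, 0]
    - [0, 0, 0, 0, 0]

```text
t: 19.03
eef_pos: [0.4663, 0.0545, 0.2093]
ee_rot: [-180.0, 0.1, -0.8]
ft_force: [-0.2, 0.3, -1.6]
width: 0.242
gripper_force: 60.0
```

```bash
python3 - <<'E'
from h import *
s=state();print(s['t'],s['eef_pos'],s['ee_rot'],s['ft_force'])
c=prof('top',(.52,.62,-.02,.13,.05),.055); np.savez('top3.npz',**c)
cv2.imwrite('pics/d.png',cv2.resize(c['pixels'][145:225,190:280,::-1],(630,560),interpolation=cv2.INTER_CUBIC))
E
```

```text
19.0333 [0.4663167  0.05445601 0.20932428] [-1.79995233e+02  5.71767270e-02 -8.44589627e-01] [-0.16596634  0.28427198 -1.55313382]
top [(np.float64(0.58), np.float64(0.0772)), (np.float64(0.59), np.float64(0.0699))]
```

Emit:
play_rows:
  plan:
    - [0, 2.5, 0, 2, 0]
    - [0, 2.5, 0, 2, 0]
    - [0, 2.5, 0, 2, 0]
    - [0, 2.5, 0, 2, 0]
    - [0, 2.5, 0, 2, 0]
    - [0, 2.5, 0, 2, 0]
    - [0, 2.5, 0, 2, 0]
    - [0, 2.5, 0, 2, 0]
    - [0, 0, 0, 0, 0]
    - [0, 0, 0, 0, 0]

```text
t: 19.92
eef_pos: [0.4865, 0.0542, 0.1941]
ee_rot: [180.0, -0.0, -0.8]
ft_force: [0.1, 0.4, -1.7]
width: 0.244
gripper_force: 60.0
```

```bash
cat >> h.py <<'E'
def dowels(c,f):
    W=pts(c); H,S,V=cv2.split(cv2.cvtColor(c['pixels'],cv2.COLOR_RGB2HSV)); x,y,z=W[...,0],W[...,1],W[...,2]
    d=(z>.05)&(z<.16)&(x>.52)&(x<.68)&(abs(y-.053)<.05)
    print('h',np.round(np.percentile(z[d],[50,90,98]),3),'x',np.round(np.percentile(x[d],[2,50,98]),3))
E
python3 - <<'E'
from h import *
s=state();print(s['t'],s['eef_pos'],s['ee_rot'],s['ft_force'])
c=prof('top',(.52,.64,-.02,.13,.05),.055)
cv2.imwrite('pics/d.png',cv2.resize(c['pixels'][145:225,190:280,::-1],(630,560),interpolation=cv2.INTER_CUBIC))
E
```

```text
19.9167 [0.4864941  0.05416108 0.19412   ] [ 1.79999323e+02 -1.91521553e-02 -8.42400979e-01] [ 0.06533785  0.42304255 -1.74978374]
top [(np.float64(0.52), np.float64(0.5197)), (np.float64(0.53), np.float64(0.5153))]
```

View pics/d.png

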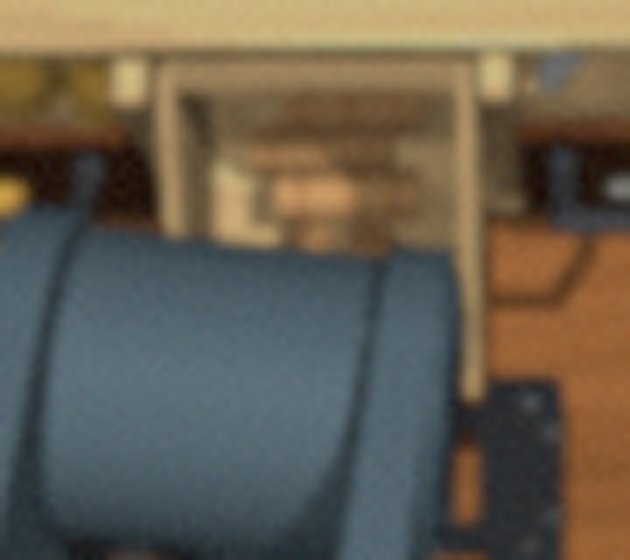

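Emit:
play_rows:
  plan:
    - [0, 4, 0, 0.5, 0]
    - [0, 4, 0, 0, 0]
    - [0, 4, 0, -0.5, 0]
    - [0, 4, 0, -0.5, 0]
    - [0, 4, 0, -0.5, 0]
    - [0, 4, 0, -0.5, 0]
    - [0, 4, 0, -0.5, 0]
    - [0, 4, 0, -0.5, 0]
    - [0, 4, 0, -0.5, 0]
    - [0, 0, 0, 0, 0]

```text
t: 20.8
eef_pos: [0.5232, 0.0536, 0.1973]
ee_rot: [180.0, -0.1, -0.8]
ft_force: [-0.8, 0.1, 1.2]
width: 0.245
gripper_force: 60.0
```

```bash
python3 - <<'E'
from h import *
s=state();print(s['t'],s['eef_pos'],s['ee_rot'],s['ft_force'],s['moment'])
for n in('top','scene'):
  c=cam(n);W=pts(c);x,y,z=W[...,0],W[...,1],W[...,2]
  for a in np.arange(.59,.69,.01):
    k=(abs(x-a)<.005)&(abs(y-.053)<.045)&(z<.19)
    print(n,round(a,2),k.sum(),np.round(np.percentile(z[k],[5,50,95]),3) if k.sum() else '')
E
```

```text
20.8 [0.52322954 0.05357277 0.19727599] [ 1.79999732e+02 -7.03708690e-02 -8.48886694e-01] [-0.79295708  0.13795377  1.21926489] [-0.00894778  0.04690856 -0.03552301]
top 0.59 0 
top 0.6 0 
top 0.61 0 
top 0.62 0 
top 0.63 0 
top 0.64 0 
top 0.65 0 
top 0.66 48 [0.1   0.105 0.107]
top 0.67 61 [0.08  0.102 0.116]
top 0.68 0 
scene 0.59 6 [0.063 0.067 0.154]
scene 0.6 4 [0.069 0.144 0.15 ]
scene 0.61 9 [0.086 0.115 0.138]
scene 0.62 8 [0.066 0.086 0.131]
scene 0.63 9 [0.06  0.074 0.121]
scene 0.64 7 [0.061 0.074 0.09 ]
scene 0.65 11 [0.06  0.067 0.086]
scene 0.66 15 [0.067 0.072 0.08 ]
scene 0.67 19 [0.075 0.083 0.095]
scene 0.68 12 [0.088 0.094 0.1  ]
```

The lip rides on the toe board with about 3 N. I'll push it to the foot of the floor, then lower the handle at moderate grip so the lip reaction levels the scoop.

Emit:
play_rows:
  plan:
    - [0, 3, 0, -0.6, 0]
    - [0, 3, 0, -0.6, 0]
    - [0, 3, 0, -0.6, 0]
    - [0, -3, 0, 2, 0]
    - [0, -6, 0, 4.5, 0]
    - [0, -7, 0, 7, 0]
    - [0, -7, 0, 7, 0]
    - [0, -7, 0, 8, 0]
    - [0, 0, 0, 0, 0]
    - [0, 0, 0, 0, 0]
  newtons: 40

```text
t: 21.73
eef_pos: [0.4994, 0.0541, 0.1692]
ee_rot: [-180.0, 0.2, -0.8]
ft_force: [-1.2, -0.0, 0.8]
width: 0.245
gripper_force: 40.0
```

```bash
python3 - <<'E'
from h import *
s=state();print(s['t'],s['eef_pos'],s['ee_rot'],s['ft_force'],s['moment'])
for n in('top','scene'):
  c=cam(n);W=pts(c);x,y,z=W[...,0],W[...,1],W[...,2]
  for a in np.arange(.57,.69,.01):
    k=(abs(x-a)<.005)&(abs(y-.053)<.045)&(z<.19)
    print(n,round(a,2),k.sum(),np.round(np.percentile(z[k],[5,50,95]),3) if k.sum() else '')
E
```

```text
21.7333 [0.49937952 0.05412381 0.16924454] [-179.9841558     0.20712614   -0.84302763] [-1.18121304 -0.04296195  0.79372896] [-0.05283512  0.3939842   0.00460175]
top 0.57 0 
top 0.58 0 
top 0.59 0 
top 0.6 0 
top 0.61 7 [0.102 0.104 0.106]
top 0.62 59 [0.076 0.099 0.114]
top 0.63 118 [0.07  0.095 0.112]
top 0.64 109 [0.067 0.112 0.116]
top 0.65 85 [0.064 0.108 0.114]
top 0.66 103 [0.07  0.103 0.108]
top 0.67 64 [0.078 0.097 0.114]
top 0.68 0 
scene 0.57 4 [0.129 0.146 0.15 ]
scene 0.58 4 [0.072 0.117 0.141]
scene 0.59 6 [0.077 0.125 0.136]
scene 0.6 6 [0.069 0.114 0.13 ]
scene 0.61 8 [0.057 0.102 0.123]
scene 0.62 8 [0.06  0.086 0.122]
scene 0.63 7 [0.06  0.079 0.111]
scene 0.64 9 [0.069 0.08  0.089]
scene 0.65 9 [0.061 0.07  0.086]
scene 0.66 17 [0.066 0.072 0.081]
scene 0.67 26 [0.074 0.085 0.117]
scene 0.68 13 [0.087 0.094 0.099]
```

```bash
python3 - <<'E'
from h import *
c=cam('top'); cv2.imwrite('pics/e.png',cv2.resize(c['pixels'][145:225,190:280,::-1],(630,560),interpolation=cv2.INTER_CUBIC))
E
```

```text
(no output)
```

View pics/e.png

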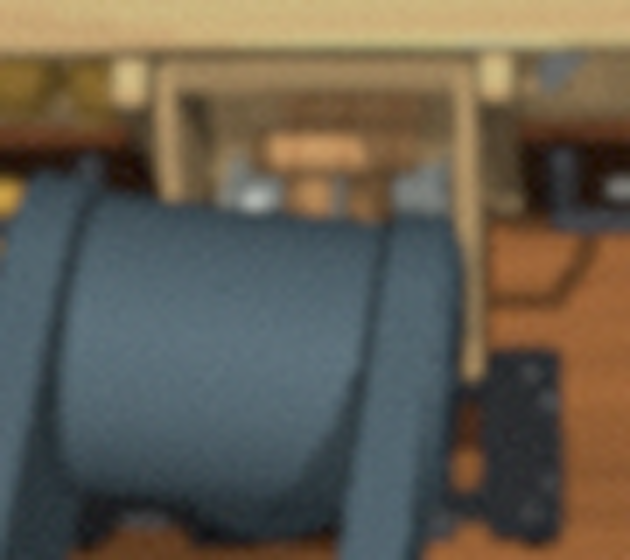

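The scoop's metal shows under the dowels on both sides, at crop (250,195) and (420,190). Two dowels point along the scoop at (315,195) and (370,195), and one lies across them at (320,150). I'll keep levelling.

Emit:
play_rows:
  plan:
    - [0, -4.5, 0, 5.5, 0]
    - [0, -4.5, 0, 6, 0]
    - [0, -2, 0, 5.7, 0]
    - [0, -1.5, 0, 5.7, 0]
    - [0, -0.5, 0, 5.5, 0]
    - [0, 0, 0, 0, 0]
    - [0, 1, 0, 3, 0]
    - [0, 1, 0, 3, 0]
    - [0, 0, 0, 0, 0]
    - [0, 0, 0, 0, 0]

```text
t: 22.72
eef_pos: [0.492, 0.0539, 0.1367]
ee_rot: [180.0, -0.3, -0.9]
ft_force: [6.2, -0.7, 1.7]
width: 0.244
gripper_force: 40.0
```

```bash
python3 - <<'E'
from h import *
s=state();print(s['t'],s['eef_pos'],s['ee_rot'],s['ft_force'],s['moment'])
c=cam('top');W=pts(c);x,y,z=W[...,0],W[...,1],W[...,2]; S=cv2.cvtColor(c['pixels'],cv2.COLOR_RGB2HSV)[...,1]
for a in np.arange(.58,.70,.01):
    k=(abs(x-a)<.006)&(abs(y-.053)<.045)&(z<.19); m=k&(S<60)
    print(round(a,2),k.sum(),np.round(np.percentile(z[k],[5,50,95]),3) if k.sum() else '',m.sum(), np.median(z[m]).round(3) if m.any() else '')
E
```

```text
22.7167 [0.49203861 0.0538686  0.13674536] [179.98175012  -0.26316406  -0.85712508] [ 6.24531044 -0.65655845  1.70082989] [-0.01980776 -1.0746444  -0.02236322]
0.58 0  0 
0.59 43 [0.091 0.109 0.118] 16 0.097
0.6 114 [0.087 0.106 0.117] 57 0.092
0.61 123 [0.086 0.103 0.115] 67 0.089
0.62 118 [0.084 0.101 0.118] 60 0.088
0.63 118 [0.082 0.101 0.114] 61 0.086
0.64 152 [0.083 0.103 0.124] 62 0.085
0.65 154 [0.081 0.122 0.128] 45 0.084
0.66 82 [0.079 0.12  0.128] 18 0.082
0.67 17 [0.079 0.083 0.101] 2 0.078
0.68 0  0 
0.69 0  0
```

Emit:
play_rows:
  plan:
    - [0, 0, 0, 2.5, 0]
    - [0, 0, 0, 2.5, 0]
    - [0, 0, 0, 2.5, 0]
    - [0, 0, 0, 2.5, 0]
    - [0, 0, 0, 0, 0]
    - [0, -1, 0, 2, 0]
    - [0, -1, 0, 2, 0]
    - [0, 0, 0, 0, 0]
    - [0, 0, 0, 0, 0]
    - [0, 0, 0, 0, 0]

```text
t: 23.6
eef_pos: [0.4895, 0.054, 0.1239]
ee_rot: [180.0, -0.2, -0.8]
ft_force: [-1.4, 0.1, 14.8]
width: 0.243
gripper_force: 40.0
```

```bash
cat >> h.py <<'E'
def slope():
    s=state();print(s['t'],s['eef_pos'],s['ee_rot'],s['ft_force'],s['moment'])
    c=cam('top');W=pts(c);x,y,z=W[...,0],W[...,1],W[...,2]; S=cv2.cvtColor(c['pixels'],cv2.COLOR_RGB2HSV)[...,1]
    for a in np.arange(.56,.70,.01):
        k=(abs(x-a)<.006)&(abs(y-.053)<.045)&(z<.19); m=k&(S<60)
        if k.sum(): print(round(a,2),k.sum(),np.round(np.percentile(z[k],[5,50,95]),3),m.sum(), np.median(z[m]).round(3) if m.any() else '')
    return c
E
python3 - <<'E'
from h import *
slope()
E
```

```text
23.6 [0.48954858 0.05397651 0.12394634] [179.97083152  -0.1884453   -0.83398058] [-1.37054377  0.0956703  14.81506786] [-0.02472809  0.07392102  0.06015736]
0.58 29 [0.105 0.126 0.138] 7 0.109
0.59 119 [0.104 0.124 0.141] 57 0.107
0.6 131 [0.105 0.118 0.139] 72 0.109
0.61 131 [0.106 0.121 0.138] 69 0.109
0.62 138 [0.107 0.124 0.139] 75 0.11
0.63 181 [0.109 0.135 0.156] 77 0.112
0.64 131 [0.111 0.153 0.157] 38 0.113
0.65 82 [0.111 0.134 0.155] 25 0.115
0.66 68 [0.112 0.13  0.137] 30 0.115
0.67 1 [0.11 0.11 0.11] 1 0.11
```

Now about 6° nose-up with the dowels aboard. A touch more, then full grip and lift out.

Emit:
play_rows:
  plan:
    - [0, -0.5, 0, 2, 0]
    - [0, -0.5, 0, 2, 0]
    - [0, 0, 0, 0, 0]
    - [0, 0, 0, 0, 0]
    - [0, 0, 0, 0, 0]
    - [0, 0, 0, 0, 0]
    - [0, 0, 0, 0, 0]
    - [0, 0, 0, 0, 0]
    - [0, 0, 0, 0, 0]
    - [0, 0, 0, 0, 0]
  newtons: 50

```text
t: 24.48
eef_pos: [0.4889, 0.0539, 0.1203]
ee_rot: [180.0, -0.2, -0.8]
ft_force: [-1.4, 0.4, 17.6]
width: 0.239
gripper_force: 50.0
```

Emit:
play_rows:
  plan:
    - [0, 0, 0, 0, 0]
    - [0, 0, 0, 0, 0]
    - [0, 0, 0, -2, 0]
    - [0, 0, 0, -4, 0]
    - [0, 0, 0, -6, 0]
    - [0, -1, 0, -8, 0]
    - [0, -2, 0, -8, 0]
    - [0, -3, 0, -8, 0]
    - [0, -2, 0, -4, 0]
    - [0, 0, 0, 0, 0]
  newtons: 60

```text
t: 25.32
eef_pos: [0.4793, 0.0543, 0.1592]
ee_rot: [180.0, -0.1, -0.8]
ft_force: [0.4, 0.4, -2.3]
width: 0.241
gripper_force: 60.0
```

```bash
python3 - <<'E'
from h import *
c=slope(); cv2.imwrite('pics/f.png',cv2.resize(c['pixels'][130:230,170:290,::-1],(720,600),interpolation=cv2.INTER_CUBIC))
E
```

```text
25.3167 [0.47934786 0.0542728  0.15924726] [ 1.79988783e+02 -9.77162059e-02 -8.41321518e-01] [ 0.42710687  0.41445783 -2.31504791] [0.02364051 0.39025562 0.01170219]
0.57 50 [0.146 0.166 0.173] 16 0.148
0.58 135 [0.146 0.164 0.179] 68 0.15
0.59 146 [0.147 0.165 0.174] 70 0.151
0.6 142 [0.149 0.167 0.178] 73 0.152
0.61 102 [0.151 0.159 0.188] 67 0.154
0.62 48 [0.153 0.164 0.187] 36 0.158
0.63 62 [0.155 0.176 0.188] 27 0.16
0.64 146 [0.158 0.176 0.184] 46 0.16
0.65 55 [0.157 0.164 0.184] 30 0.161
```

View pics/f.png

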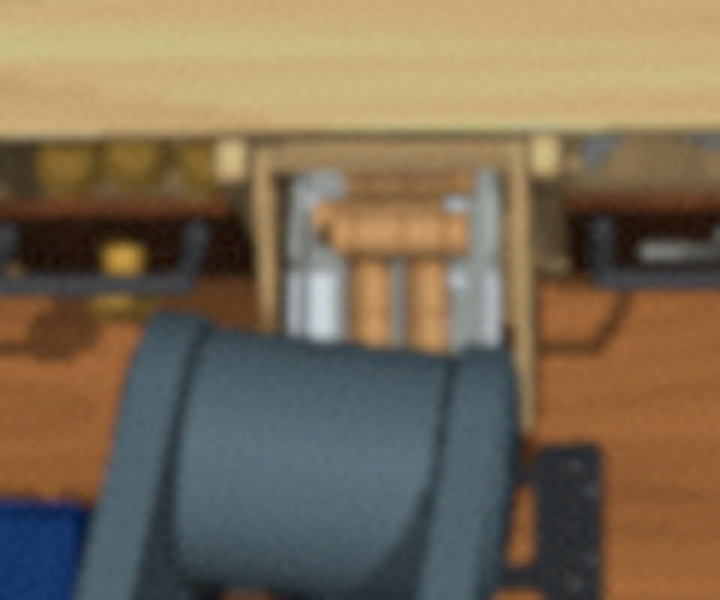

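The lifted scoop holds two dowels lengthwise at crop (370,300) and (428,300), one across on top at (400,230) and one across near the lip at (410,183). It is about 8° nose-up. I'll back it out gently, then cross to the tray.

Emit:
play_rows:
  plan:
    - [0, -3, 0, 0, 0]
    - [0, -6, 0, 0, 0]
    - [0, -9, 0, 0, 0]
    - [0, -12, 0, 0, 0]
    - [0, -14, 0, 0, 0]
    - [0, -16, 0, -2, 0]
    - [0, -16, 0, -4, 0]
    - [0, -16, 0, -6, 0]
    - [0, -16, 0, -6, 0]
    - [0, -16, 0, -6, 0]

```text
t: 26.2
eef_pos: [0.3533, 0.0563, 0.1815]
ee_rot: [-180.0, 0.1, -0.8]
ft_force: [-0.0, -0.6, -2.1]
width: 0.239
gripper_force: 60.0
```

Emit:
play_rows:
  plan:
    - [0, -16, -3, -4, 0]
    - [0, -16, -6, -2, 0]
    - [0, -14, -9, 0, 0]
    - [0, -12, -12, 0, 0]
    - [0, -10, -15, 0, 0]
    - [0, -8, -18, 0, 0]
    - [0, -6, -20, 0, 0]
    - [0, -3, -20, 0, 0]
    - [0, 0, -20, 0, 0]
    - [0, 0, -20, 0, 0]

```text
t: 27.03
eef_pos: [0.2711, 0.2011, 0.1876]
ee_rot: [-180.0, 0.0, -0.8]
ft_force: [0.2, -0.0, -1.8]
width: 0.24
gripper_force: 60.0
```

Emit:
play_rows:
  plan:
    - [0, 0, -20, 0, 0]
    - [0, 0, -20, 0, 0]
    - [0, 0, -20, 0, 0]
    - [0, 0, -18, 0, 0]
    - [0, 0, -15, 0, 0]
    - [0, 0, -12, 0, 0]
    - [0, 0, -9, 0, 0]
    - [0, 0, -5, 0, 0]
    - [0, 0, -2, 0, 0]
    - [0, 0, 0, 0, 0]

```text
t: 27.87
eef_pos: [0.2739, 0.3212, 0.1878]
ee_rot: [180.0, 0.0, -0.8]
ft_force: [0.0, 0.5, -2.3]
width: 0.238
gripper_force: 60.0
```

```bash
cat >> h.py <<'E'
def look(reg):
    s=state();print(s['t'],s['eef_pos'],s['ee_rot'],s['ft_force'],s['width'])
    for n in('top','scene'):
        c=cam(n);W=pts(c);x,y,z=W[...,0],W[...,1],W[...,2]; H,S,V=cv2.split(cv2.cvtColor(c['pixels'],cv2.COLOR_RGB2HSV))
        r=(x>reg[0])&(x<reg[1])&(y>reg[2])&(y<reg[3])&(z<.25)
        d=r&(H>5)&(H<22)&(S>70)&(V>90)&(z>.008)
        g=r&(S<70)&(V>110)&(z>.008)
        k,l,st,ce=cv2.connectedComponentsWithStats(d.astype(np.uint8))
        for i in range(1,k):
            if st[i,4]>15: P=W[l==i]; print(n,'dowelish',st[i,4],P.mean(0).round(3),P.min(0).round(3),P.max(0).round(3))
        for a in np.arange(reg[0],reg[1],.02):
            q=g&(abs(x-a)<.01)
            if q.sum()>5: print(n,'metal',round(a,3),q.sum(),np.round(np.percentile(z[q],[10,50,90]),3),np.round(np.percentile(y[q],[2,98]),3))
    return c
E
python3 - <<'E'
from h import *
look((.3,.54,.2,.44))
E
```

```text
27.8667 [0.27385127 0.32115367 0.18784879] [ 1.79980652e+02  1.98607191e-02 -8.27842916e-01] [ 0.00570064  0.46559795 -2.2732891 ] 0.2384758777229595
top dowelish 792 [0.403 0.315 0.206] [0.348 0.279 0.171] [0.449 0.361 0.231]
top metal 0.34 149 [0.192 0.213 0.217] [0.273 0.363]
top metal 0.36 147 [0.172 0.176 0.214] [0.272 0.364]
top metal 0.38 143 [0.176 0.18  0.218] [0.272 0.364]
top metal 0.4 100 [0.179 0.19  0.22 ] [0.271 0.363]
top metal 0.42 91 [0.183 0.203 0.215] [0.271 0.364]
top metal 0.44 90 [0.187 0.195 0.206] [0.271 0.363]
top metal 0.46 48 [0.049 0.19  0.192] [0.273 0.404]
scene dowelish 564 [0.411 0.314 0.209] [0.351 0.28  0.181] [0.448 0.359 0.228]
scene metal 0.34 20 [0.172 0.208 0.217] [0.273 0.29 ]
scene metal 0.36 64 [0.171 0.174 0.215] [0.273 0.363]
scene metal 0.38 124 [0.175 0.179 0.217] [0.272 0.363]
scene metal 0.4 110 [0.178 0.181 0.216] [0.272 0.364]
scene metal 0.42 64 [0.182 0.188 0.215] [0.272 0.362]
scene metal 0.44 87 [0.183 0.188 0.205] [0.272 0.363]
scene metal 0.46 35 [0.186 0.189 0.196] [0.275 0.362]
```

Everything is still aboard: the dowels span x .348–.449 and the scoop spans y .272–.364, centred over the tray. I'll lower it and loosen the grip so the lip droops onto the tray floor.

Emit:
play_rows:
  plan:
    - [0, 1, 0, 5, 0]
    - [0, 1, 0, 10, 0]
    - [0, 1, 0, 15, 0]
    - [0, 1, 0, 18, 0]
    - [0, 1, 0, 18, 0]
    - [0, 1, 0, 18, 0]
    - [0, 1, 0, 12, 0]
    - [0, 1, 0, 8, 0]
    - [0, 0, 0, 5, 0]
    - [0, 0, 0, 3, 0]

```text
t: 28.8
eef_pos: [0.2819, 0.3208, 0.0752]
ee_rot: [180.0, 0.0, -0.9]
ft_force: [-0.7, -0.1, -1.4]
width: 0.243
gripper_force: 60.0
```

Emit:
play_rows:
  plan:
    - [0, 0, 0, 0, 0]
    - [0, 0, 0, 0, 0]
    - [0, 0, 0, 0, 0]
    - [0, 0, 0, 0, 0]
    - [0, 0, 0, 0, 0]
    - [0, 0, 0, 0, 0]
    - [0, 0, 0, 0, 0]
    - [0, 0, 0, 0, 0]
    - [0, 0, 0, 0, 0]
    - [0, 0, 0, 0, 0]
  newtons: 11

```text
t: 29.63
eef_pos: [0.2824, 0.3215, 0.0763]
ee_rot: [-180.0, -0.0, -0.8]
ft_force: [1.0, -0.2, 0.4]
width: 0.251
gripper_force: 11.0
```

```bash
python3 - <<'E'
from h import *
look((.32,.54,.2,.44))
E
```

```text
29.6333 [0.28244196 0.32147641 0.07626778] [-1.79967526e+02 -4.43249022e-02 -8.37480653e-01] [ 0.96282121 -0.235962    0.35375313] 0.25052651325483793
top dowelish 621 [0.411 0.315 0.08 ] [0.355 0.279 0.05 ] [0.457 0.36  0.102]
top metal 0.34 19 [0.077 0.094 0.099] [0.273 0.325]
top metal 0.36 161 [0.051 0.081 0.097] [0.272 0.364]
top metal 0.38 124 [0.051 0.057 0.093] [0.272 0.362]
top metal 0.4 123 [0.052 0.057 0.092] [0.271 0.363]
top metal 0.42 60 [0.055 0.082 0.092] [0.271 0.363]
top metal 0.44 88 [0.055 0.067 0.079] [0.271 0.362]
top metal 0.46 66 [0.055 0.058 0.071] [0.271 0.362]
scene dowelish 440 [0.42  0.314 0.081] [0.363 0.281 0.052] [0.456 0.358 0.106]
scene metal 0.36 39 [0.049 0.052 0.092] [0.273 0.364]
scene metal 0.38 87 [0.051 0.055 0.092] [0.273 0.364]
scene metal 0.4 115 [0.051 0.055 0.091] [0.273 0.364]
scene metal 0.42 49 [0.052 0.057 0.091] [0.272 0.363]
scene metal 0.44 65 [0.053 0.058 0.079] [0.272 0.363]
scene metal 0.46 49 [0.054 0.057 0.071] [0.273 0.364]
```

The scoop is level, but its rear edge rests on the tray's near wall. I'll lift and move forward under the light grip so the nose drops.

Emit:
play_rows:
  plan:
    - [0, 2, 0, -4, 0]
    - [0, 4, 0, -4, 0]
    - [0, 5, 0, -4, 0]
    - [0, 5, 0, -4, 0]
    - [0, 0, 0, 0, 0]
    - [0, 0, 0, 0, 0]
    - [0, 0, 0, 0, 0]
    - [0, 0, 0, 0, 0]
    - [0, 0, 0, 0, 0]
    - [0, 0, 0, 0, 0]
  newtons: 9

```text
t: 30.57
eef_pos: [0.299, 0.3213, 0.0921]
ee_rot: [-179.9, -0.1, -0.9]
ft_force: [5.4, 1.2, -3.6]
width: 0.251
gripper_force: 9.0
```

```bash
python3 - <<'E'
from h import *
look((.32,.54,.2,.44))
E
```

```text
30.5667 [0.29898574 0.32128538 0.09213811] [-1.79948217e+02 -1.15846518e-01 -8.54951947e-01] [ 5.39619377  1.17241404 -3.57130074] 0.25118617745620264
top dowelish 377 [0.485 0.311 0.027] [0.455 0.275 0.014] [0.516 0.351 0.042]
top dowelish 226 [0.396 0.315 0.054] [0.372 0.293 0.026] [0.42  0.339 0.066]
top metal 0.36 102 [0.058 0.082 0.089] [0.272 0.36 ]
top metal 0.38 134 [0.037 0.046 0.085] [0.271 0.361]
top metal 0.4 115 [0.029 0.038 0.074] [0.27  0.362]
top metal 0.42 171 [0.023 0.028 0.062] [0.269 0.361]
top metal 0.44 194 [0.017 0.022 0.041] [0.268 0.359]
top metal 0.46 83 [0.013 0.02  0.033] [0.269 0.359]
scene dowelish 342 [0.483 0.312 0.027] [0.451 0.276 0.012] [0.516 0.352 0.041]
scene dowelish 60 [0.406 0.301 0.05 ] [0.385 0.292 0.026] [0.421 0.316 0.057]
scene metal 0.36 7 [0.084 0.086 0.088] [0.272 0.284]
scene metal 0.38 32 [0.034 0.039 0.078] [0.271 0.294]
scene metal 0.4 35 [0.027 0.035 0.073] [0.271 0.362]
scene metal 0.42 104 [0.02  0.026 0.059] [0.27  0.361]
scene metal 0.44 169 [0.015 0.019 0.026] [0.27  0.359]
scene metal 0.46 53 [0.013 0.018 0.03 ] [0.276 0.359]
```

Emit:
play_rows:
  plan:
    - [0, 2, 0, -6, 0]
    - [0, 4, 0, -7, 0]
    - [0, 5, 0, -7, 0]
    - [0, 6, 0, -7, 0]
    - [0, 6, 0, -7, 0]
    - [0, 6, 0, -7, 0]
    - [0, 6, 0, -7, 0]
    - [0, 6, 0, -7, 0]
    - [0, 6, 0, -7, 0]
    - [0, 6, 0, -7, 0]

```text
t: 31.5
eef_pos: [0.3517, 0.3201, 0.1617]
ee_rot: [180.0, 0.0, -0.9]
ft_force: [-0.3, 0.8, -2.9]
width: 0.249
gripper_force: 9.0
```

```bash
python3 - <<'E'
from h import *
look((.32,.54,.2,.44))
E
```

```text
31.5 [0.3516562  0.32013108 0.16167705] [ 1.79997030e+02  1.42674983e-02 -8.51290115e-01] [-0.33718267  0.84400912 -2.94618926] 0.24916573748055448
top dowelish 606 [0.465 0.314 0.038] [0.41  0.276 0.009] [0.516 0.354 0.079]
top metal 0.38 55 [0.102 0.105 0.111] [0.272 0.362]
top metal 0.4 180 [0.108 0.118 0.125] [0.271 0.362]
top metal 0.42 89 [0.042 0.06  0.107] [0.271 0.363]
top metal 0.44 101 [0.024 0.045 0.084] [0.271 0.362]
top metal 0.46 8 [0.028 0.033 0.039] [0.272 0.361]
scene dowelish 132 [0.491 0.297 0.025] [0.45  0.279 0.013] [0.516 0.321 0.037]
```

Emit:
play_rows:
  plan:
    - [0, 0, 0, -3, 0]
    - [0, 0, 0, -4, 0]
    - [0, -1, 0, -5, 0]
    - [0, -1, 0, -5, 0]
    - [0, -1, 0, -5, 0]
    - [0, -1, 0, -6, 0]
    - [0, -1, 0, -6, 0]
    - [0, -1, 0, -6, 0]
    - [0, 0, 0, -6, 0]
    - [0, 0, 0, -6, 0]

```text
t: 32.43
eef_pos: [0.3451, 0.3203, 0.2138]
ee_rot: [-180.0, -0.0, -0.8]
ft_force: [-0.8, -0.3, -1.3]
width: 0.252
gripper_force: 9.0
```

```bash
python3 - <<'E'
from h import *
look((.32,.54,.2,.44))
E
```

```text
32.4333 [0.34509433 0.32034533 0.21377788] [-1.79989860e+02 -1.90244466e-02 -8.35127665e-01] [-0.8234865  -0.31743515 -1.26400009] 0.25236233491455196
top dowelish 477 [0.478 0.314 0.041] [0.441 0.276 0.014] [0.516 0.359 0.085]
top metal 0.38 126 [0.155 0.162 0.168] [0.272 0.363]
top metal 0.4 217 [0.101 0.169 0.175] [0.272 0.362]
top metal 0.42 209 [0.082 0.093 0.141] [0.271 0.363]
top metal 0.44 147 [0.069 0.075 0.116] [0.271 0.365]
scene dowelish 151 [0.49  0.299 0.027] [0.451 0.279 0.012] [0.515 0.326 0.073]
scene metal 0.44 7 [0.065 0.125 0.132] [0.273 0.284]
```

Emit:
play_rows:
  plan:
    - [0, 0, 0, -5, 0]
    - [0, 0, 0, -6, 0]
    - [0, 0, 0, -6, 0]
    - [0, 0, 0, -6, 0]
    - [0, 0, 0, -6, 0]
    - [0, 0, 0, -6, 0]
    - [0, 0, 0, 0, 0]
    - [0, 0, 0, 0, 0]
    - [0, 0, 0, 0, 0]
    - [0, 0, 0, 0, 0]

```text
t: 33.37
eef_pos: [0.3448, 0.3201, 0.2476]
ee_rot: [180.0, 0.0, -0.8]
ft_force: [-0.7, -0.3, -1.4]
width: 0.245
gripper_force: 9.0
```

```bash
python3 - <<'E'
from h import *
c=look((.32,.54,.2,.44))
E
```

```text
33.3667 [0.34483636 0.3201467  0.24759152] [ 1.79975180e+02  4.04346564e-02 -8.43836565e-01] [-0.6993951  -0.3113567  -1.36406244] 0.24486947242615312
top dowelish 255 [0.494 0.313 0.024] [0.474 0.276 0.014] [0.516 0.35  0.032]
top dowelish 146 [0.456 0.316 0.03 ] [0.446 0.272 0.016] [0.466 0.355 0.109]
top metal 0.38 127 [0.189 0.197 0.203] [0.272 0.363]
top metal 0.4 229 [0.135 0.202 0.21 ] [0.272 0.362]
top metal 0.42 219 [0.114 0.125 0.173] [0.271 0.362]
top metal 0.44 166 [0.099 0.108 0.152] [0.27  0.389]
top metal 0.46 8 [0.011 0.023 0.027] [0.326 0.362]
top metal 0.48 7 [0.02  0.023 0.024] [0.295 0.347]
top metal 0.5 6 [0.017 0.018 0.021] [0.278 0.35 ]
scene dowelish 123 [0.498 0.301 0.023] [0.473 0.279 0.014] [0.515 0.325 0.031]
scene metal 0.44 7 [0.1   0.143 0.163] [0.272 0.283]
```

The scoop is empty and its dowels lie in the tray. I'll clamp it and carry it back to the free bench spot it came from.

Emit:
play_rows:
  plan:
    - [0, 0, 0, 0, 0]
    - [0, 0, 0, -5, 0]
    - [0, 0, 10, -5, 0]
    - [0, 0, 20, 0, 0]
    - [0, 0, 30, 0, 0]
    - [0, 0, 32, 0, 0]
    - [0, 0, 32, 0, 0]
    - [0, 0, 32, 0, 0]
    - [0, 0, 32, 0, 0]
    - [0, 0, 32, 0, 0]
  newtons: 50

```text
t: 34.3
eef_pos: [0.3414, 0.0986, 0.2587]
ee_rot: [180.0, -0.1, -0.8]
ft_force: [0.9, -0.2, -2.3]
width: 0.246
gripper_force: 50.0
```

Emit:
play_rows:
  plan:
    - [0, 0, 32, 0, 0]
    - [0, 0, 32, 0, 0]
    - [0, 0, 32, 0, 0]
    - [0, 0, 32, 0, 0]
    - [0, 0, 32, 0, 0]
    - [0, 0, 32, 0, 0]
    - [0, 0, 32, 0, 0]
    - [0, 0, 32, 0, 0]
    - [0, 0, 32, 0, 0]
    - [0, 0, 32, 0, 0]

```text
t: 35.13
eef_pos: [0.3363, -0.2217, 0.2587]
ee_rot: [179.9, -0.0, -0.9]
ft_force: [0.4, 0.0, -0.8]
width: 0.245
gripper_force: 50.0
```

Emit:
play_rows:
  plan:
    - [0, 0, 32, 0, 0]
    - [0, 0, 25, 10, 0]
    - [0, 0, 20, 15, 0]
    - [0, 0, 10, 20, 0]
    - [0, 0, 5, 20, 0]
    - [0, 0, 0, 20, 0]
    - [0, 0, 0, 5, 0]
    - [0, 0, 0, 0, 0]
    - [0, 0, 0, 0, 0]
    - [0, 0, 0, 0, 0]

```text
t: 35.97
eef_pos: [0.3363, -0.3124, 0.1696]
ee_rot: [179.9, -0.1, -0.8]
ft_force: [-0.2, 0.7, -1.8]
width: 0.246
gripper_force: 50.0
```

```bash
python3 - <<'E'
from h import *
print('tray/bin dowels'); look((.34,.53,.22,.42))
s=state(); 
for n in('top','scene'): prof(n,(.40,.56,-.42,-.27,.012),-.335)
E
```

```text
tray/bin dowels
35.9667 [ 0.33629204 -0.31235266  0.16963068] [ 1.79873572e+02 -8.02997304e-02 -8.23143999e-01] [-0.19149681  0.70017791 -1.76297864] 0.2461101443168899
top dowelish 258 [0.495 0.313 0.024] [0.474 0.276 0.013] [0.516 0.35  0.031]
top dowelish 309 [0.442 0.32  0.03 ] [0.407 0.276 0.014] [0.466 0.358 0.058]
top metal 0.36 12 [0.046 0.049 0.053] [0.345 0.376]
top metal 0.4 8 [0.017 0.021 0.026] [0.3   0.317]
top metal 0.42 18 [0.019 0.023 0.028] [0.296 0.358]
top metal 0.44 9 [0.016 0.022 0.028] [0.278 0.339]
top metal 0.46 9 [0.019 0.022 0.026] [0.294 0.354]
top metal 0.48 19 [0.012 0.018 0.022] [0.29  0.356]
top metal 0.5 7 [0.015 0.022 0.022] [0.278 0.349]
scene dowelish 541 [0.464 0.32  0.026] [0.405 0.277 0.012] [0.516 0.359 0.051]
scene metal 0.42 7 [0.018 0.021 0.029] [0.298 0.342]
top [(np.float64(0.4), np.float64(0.0605)), (np.float64(0.41), np.float64(0.0504)), (np.float64(0.42), np.float64(0.0376)), (np.float64(0.43), np.float64(0.0294))]
scene [(np.float64(0.4), np.float64(0.0726)), (np.float64(0.41), np.float64(0.0497)), (np.float64(0.42), np.float64(0.0367)), (np.float64(0.43), np.float64(0.0284))]
```

The tray holds at least four dowels, all inside its walls. Now I'll lay the scoop down: lip on the bench, then lower the handle under a light grip.

Emit:
play_rows:
  plan:
    - [0, 0, 0, 10, 0]
    - [0, 0, 0, 11, 0]
    - [0, -9, 0, 7, 0]
    - [0, -9, 0, 7, 0]
    - [0, -9, 0, 7.5, 0]
    - [0, -8, 0, 7.5, 0]
    - [0, -7, 0, 9, 0]
    - [0, -7, 0, 9, 0]
    - [0, -6.5, 0, 9, 0]
    - [0, 0, 0, 0, 0]
  newtons: 12

```text
t: 37.0
eef_pos: [0.2785, -0.3095, 0.0889]
ee_rot: [-179.8, 0.1, -0.9]
ft_force: [-0.7, 0.8, -0.4]
width: 0.243
gripper_force: 12.0
```

Emit:
play_rows:
  plan:
    - [0, -5.5, 0, 9.5, 0]
    - [0, -5, 0, 9.5, 0]
    - [0, -5, 0, 9.5, 0]
    - [0, -4, 0, 8, 0]
    - [0, -3, 0, 8, 0]
    - [0, -2.5, 0, 8, 0]
    - [0, -1, 0, 5, 0]
    - [0, 0, 0, 0, 0]
    - [0, 0, 0, 0, 0]
    - [0, 0, 0, 0, 0]

```text
t: 37.83
eef_pos: [0.2544, -0.3105, 0.0336]
ee_rot: [180.0, 0.0, -0.8]
ft_force: [0.5, -0.1, -0.8]
width: 0.248
gripper_force: 12.0
```

```bash
python3 - <<'E'
from h import *
s=state();print(s['t'],s['eef_pos'],s['ee_rot'],s['ft_force'])
for n in('top','scene'): prof(n,(.30,.56,-.40,-.24,-.012),-.315)
E
```

```text
37.8333 [ 0.25438785 -0.31051792  0.03362063] [ 1.79999945e+02  5.42491079e-03 -8.26907840e-01] [ 0.50207737 -0.09058075 -0.76975787]
top [(np.float64(0.3), np.float64(0.3883)), (np.float64(0.31), np.float64(0.3795)), (np.float64(0.32), np.float64(0.342)), (np.float64(0.33), np.float64(0.0051)), (np.float64(0.34), np.float64(0.0037)), (np.float64(0.35), np.float64(0.0041)), (np.float64(0.36), np.float64(0.0032)), (np.float64(0.37), np.float64(0.0033)), (np.float64(0.38), np.float64(0.0027)), (np.float64(0.39), np.float64(0.0034)), (np.float64(0.4), np.float64(0.0033)), (np.float64(0.41), np.float64(0.0027)), (np.float64(0.42), np.float64(0.0025)), (np.float64(0.43), np.float64(0.0025)), (np.float64(0.44), np.float64(0.0002))]
scene [(np.float64(0.3), np.float64(0.3873)), (np.float64(0.31), np.float64(0.376)), (np.float64(0.32), np.float64(0.0498)), (np.float64(0.33), np.float64(0.0034)), (np.float64(0.34), np.float64(0.0029)), (np.float64(0.35), np.float64(0.0028)), (np.float64(0.36), np.float64(0.0028)), (np.float64(0.37), np.float64(0.0025)), (np.float64(0.38), np.float64(0.002)), (np.float64(0.39), np.float64(0.0019)), (np.float64(0.4), np.float64(0.0014)), (np.float64(0.41), np.float64(0.0014)), (np.float64(0.42), np.float64(0.0023)), (np.float64(0.43), np.float64(0.0009))]
```

Nearly flat on the bench. I'll let go and lift clear.

Emit:
play_rows:
  plan:
    - [0, 0, 0, 1, 0]
    - [0, 0, 0, 0, 0]
    - [60, 0, 0, 0, 0]
    - [60, 0, 0, 0, 0]
    - [60, 0, 0, 0, 0]
    - [60, 0, 0, 0, 0]
    - [60, 0, 0, -10, 0]
    - [60, 0, 0, -20, 0]
    - [60, 0, 0, -30, 0]
    - [60, 0, 0, -30, 0]

```text
t: 38.77
eef_pos: [0.2539, -0.3095, 0.123]
ee_rot: [-179.9, 0.1, -0.8]
ft_force: [0.5, -1.0, -0.8]
width: 0.679
gripper_force: 0.0
```

Emit:
play_rows:
  plan:
    - [60, 0, 0, -30, 0]
    - [60, 0, 0, -30, 0]
    - [60, -15, 0, 0, 0]
    - [60, -15, 0, 0, 0]
    - [60, -15, 0, 0, 0]
    - [60, -15, 0, 0, 0]
    - [60, 0, 0, 0, 0]
    - [60, 0, 0, 0, 0]
    - [60, 0, 0, 0, 0]
    - [60, 0, 0, 0, 0]

```text
t: 39.6
eef_pos: [0.1948, -0.3096, 0.1825]
ee_rot: [-180.0, -0.0, -0.8]
ft_force: [-0.9, 0.3, -0.2]
width: 0.678
gripper_force: 0.0
```

```bash
python3 - <<'E'
from h import *
look((.34,.53,.22,.42))
for n in('top','scene'): c=prof(n,(.31,.46,-.40,-.24,-.012),-.315)
c=cam('top');W=pts(c);x,y,z=W[...,0],W[...,1],W[...,2]; H,S,V=cv2.split(cv2.cvtColor(c['pixels'],cv2.COLOR_RGB2HSV))
# stray small objects on bench between
m=((z>.012)&(z<.035)&(x>.15)&(x<.7)&(abs(y)<.45)).astype(np.uint8); k,l,st,ce=cv2.connectedComponentsWithStats(m)
for i in range(1,k):
    if st[i,4]>25: print(st[i,4],W[l==i].mean(0).round(3))
c0=dict(np.load('top1.npz'));
for nm,(u,v) in {'tin':(176,110),'glue':(119,184),'mallet':(410,160)}.items():
    print(nm,np.abs(c['pixels'][v-12:v+12,u-12:u+12].astype(int)-c0['pixels'][v-12:v+12,u-12:u+12]).mean().round(1))
# bin front line & dowels left
for a in (.53,.55,.57,.58): k=(abs(x-a)<.005)&(abs(y-.053)<.05); print(a,np.median(z[k]).round(3))
for a in (.60,.62,.64,.66): k=(abs(x-a)<.005)&(abs(y-.053)<.05)&(z<.19); print(a,np.percentile(z[k],[5,50,95]).round(3))
cv2.imwrite('pics/z.png',c['pixels'][:,:,::-1])
E
```

```text
39.6 [ 0.19484797 -0.30959944  0.18254182] [-1.79998845e+02 -1.46462254e-02 -8.17353227e-01] [-0.90838829  0.33588031 -0.17127813] 0.6784836339186705
top dowelish 257 [0.495 0.313 0.024] [0.474 0.277 0.013] [0.516 0.35  0.032]
top dowelish 310 [0.442 0.32  0.03 ] [0.408 0.276 0.016] [0.467 0.358 0.055]
top metal 0.36 8 [0.047 0.048 0.053] [0.341 0.375]
top metal 0.4 7 [0.02  0.024 0.027] [0.299 0.316]
top metal 0.42 13 [0.017 0.024 0.028] [0.297 0.359]
top metal 0.44 6 [0.017 0.023 0.024] [0.299 0.34 ]
top metal 0.46 7 [0.019 0.021 0.024] [0.298 0.355]
top metal 0.48 7 [0.018 0.021 0.024] [0.296 0.348]
top metal 0.5 7 [0.014 0.018 0.02 ] [0.279 0.356]
scene dowelish 539 [0.464 0.32  0.026] [0.405 0.277 0.012] [0.517 0.36  0.051]
top [(np.float64(0.32), np.float64(0.046)), (np.float64(0.33), np.float64(0.0037)), (np.float64(0.34), np.float64(0.0025)), (np.float64(0.35), np.float64(0.0024)), (np.float64(0.36), np.float64(0.0028)), (np.float64(0.37), np.float64(0.0023)), (np.float64(0.38), np.float64(0.0028)), (np.float64(0.39), np.float64(0.0024)), (np.float64(0.4), np.float64(0.003)),
[... 364 characters left out ...]
9)), (np.float64(0.37), np.float64(0.0007)), (np.float64(0.38), np.float64(0.0019)), (np.float64(0.39), np.float64(0.0018)), (np.float64(0.4), np.float64(0.0024)), (np.float64(0.41), np.float64(0.0014)), (np.float64(0.42), np.float64(0.0017)), (np.float64(0.43), np.float64(0.001))]
64 [ 0.657 -0.427  0.024]
220 [ 0.685 -0.09   0.031]
49 [0.598 0.398 0.023]
166 [0.447 0.399 0.024]
309 [0.494 0.31  0.024]
91 [0.427 0.227 0.024]
173 [0.443 0.342 0.024]
126 [0.436 0.295 0.025]
70 [ 0.377 -0.357  0.024]
44 [ 0.368 -0.268  0.024]
tin 1.4
glue 1.7
mallet 1.6
0.53 0.113
0.55 0.098
0.57 0.082
0.58 0.074
0.6 [0.058 0.079 0.085]
0.62 [0.059 0.062 0.066]
0.64 [0.06  0.064 0.068]
0.66 [0.065 0.073 0.08 ]
```

```bash
python3 -c "
from bench import hand_in
print(hand_in())"
```

```text
the job is handed in; nothing more can be done
None
```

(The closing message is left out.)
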